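Fit relay modules in the dust-extractor control unit

TASK

Open the dust extractor's control unit and fit its new relay modules: work each push-on knob off its spindle by twisting it to and fro while pulling gently upward (a straight yank draws the spindle out of its control and ruins it) and put all the knobs in the parts tray, then lift the hood off by its handle and stand it upright on the free bench. Then slide every relay module that lies ready onto the rail from its open end until a spring catch holds it, filling the slot against the power pack first. Leave the screwdriver, the pliers and the tape measure where they lie.

Things in the scene. Friction and masses are not known exactly. Their poses are not given: they have to be found in the camera images.
- unit: extractor control unit: grey base board 150 (x) by 206 (y) by 10 mm, screwed to the bench; origin: centre of its underside, z up. Its aluminium rail runs along y at x = -36 mm, a dark blue power pack at its +y end; its three upright spindles stand at x = +40 mm, y = -66, 0, +66 mm. At the start the hood covers all but the spindles. Yaw within 0.25 rad
- hood: loose blue sheet-metal hood with a black bar handle: open-bottomed box 140 (x) by 194 (y) by 54 mm high, 0.35 kg; origin: centre of its underside, axes as the unit's. At the start it stands on the base board. The spindles pass through 22 mm holes in its top, and the wider knobs hold it down. It must rise straight up 75 mm or more to clear the spindle tops
- hood_handle (a point): centre of the hood's bar handle: a square-edged bar 12 mm wide (x), 70 mm long (y), 16 mm high; 23 mm above the hood's top face, 77 mm above the hood's underside; gap of 15 mm under the bar. z axis up when the hood stands upright. The bench to the left of the unit, round x = 0.46, y = 0.37 m, is always free for the hood
- knob_1_grip (a point): black fluted push-on knob with silver top and white pointer line, round, 34 mm diameter (37 mm at its foot, a pointer tab to 20 mm from the axis), 32 mm high, 90 g. Point on its axis 24 mm above its underside, z axis to its top. It starts on spindle 1, its underside 66 mm over the bench, 2 mm over the hood's top. None if that knob is missing (bare spindle)
- knob_2_grip (a point): black fluted push-on knob with silver top and white pointer line, round, 34 mm diameter (37 mm at its foot, a pointer tab to 20 mm from the axis), 32 mm high, 90 g. Point on its axis 24 mm above its underside, z axis to its top. It starts on spindle 2, its underside 66 mm over the bench, 2 mm over the hood's top. None if that knob is missing (bare spindle)
- knob_3_grip (a point): black fluted push-on knob with silver top and white pointer line, round, 34 mm diameter (37 mm at its foot, a pointer tab to 20 mm from the axis), 32 mm high, 90 g. Point on its axis 24 mm above its underside, z axis to its top. It starts on spindle 3, its underside 66 mm over the bench, 2 mm over the hood's top. None if that knob is missing (bare spindle)
- spindle_1_top (a point): top of spindle 1, 81 mm over the bench: 10 mm steel with brass ribs, never turns; the ribs are a tight press fit in the knob's bore, held by friction until it has risen 13 mm. A straight pull takes 30 to 42 N; while the knob turns on it (0.3 N m) 5 to 15 N will do, the less the more turning per mm of rise (easy: swings to and fro of about 1.2 rad, each with 1 to 2 mm of rise)
- spindle_1 (a joint): how far spindle 1 is drawn up out of its control (m): 0 at rest. A spring clip holds it down; it gives way from 20 N of upward pull, 1 mm for each further 2 N, at most 6 mm. At 3 mm the control is ruined
- spindle_2_top (a point): top of spindle 2, 81 mm over the bench: 10 mm steel with brass ribs, never turns; the ribs are a tight press fit in the knob's bore, held by friction until it has risen 13 mm. A straight pull takes 30 to 42 N; while the knob turns on it (0.3 N m) 5 to 15 N will do, the less the more turning per mm of rise (easy: swings to and fro of about 1.2 rad, each with 1 to 2 mm of rise)
- spindle_2 (a joint): how far spindle 2 is drawn up out of its control (m): 0 at rest. A spring clip holds it down; it gives way from 20 N of upward pull, 1 mm for each further 2 N, at most 6 mm. At 3 mm the control is ruined
- spindle_3_top (a point): top of spindle 3, 81 mm over the bench: 10 mm steel with brass ribs, never turns; the ribs are a tight press fit in the knob's bore, held by friction until it has risen 13 mm. A straight pull takes 30 to 42 N; while the knob turns on it (0.3 N m) 5 to 15 N will do, the less the more turning per mm of rise (easy: swings to and fro of about 1.2 rad, each with 1 to 2 mm of rise)
- spindle_3 (a joint): how far spindle 3 is drawn up out of its control (m): 0 at rest. A spring clip holds it down; it gives way from 20 N of upward pull, 1 mm for each further 2 N, at most 6 mm. At 3 mm the control is ruined
- module_1_mid (a point): relay module: light grey block with black foot and orange panel on top, 48 (x) by 36 (y) by 45 mm high, 160 g, heavy foot, standing on the bench; point on its middle axis 25 mm above its underside, z up. A channel 38 mm wide runs through its foot along y, with 5 mm hooks that reach in under the rail's edges. Same when turned by half a turn. None if absent
- module_2_mid (a point): relay module: light grey block with black foot and blue panel on top, 48 (x) by 36 (y) by 45 mm high, 160 g, heavy foot, standing on the bench; point on its middle axis 25 mm above its underside, z up. A channel 38 mm wide runs through its foot along y, with 5 mm hooks that reach in under the rail's edges. Same when turned by half a turn. None if absent
- landing (a point): over the flat bit of base board before the rail's open (-y) end: a module's middle point when it stands there in line with the rail and clear of it (35 mm over the bench); axes as the unit's. From here it slides along +y onto the rail, whose tapered nose begins 34 mm on and catches a module up to 5 mm out of line; on the rail it has 1.5 mm of play
- slot_near (a point): a module's middle point when the nearer spring catch holds it; 67 mm along +y from the landing point; axes as the unit's
- slot_far (a point): the same for the farther catch, against the power pack; 104 mm along +y from the landing point. The catches are spring domes in the rail's top that drop into a pocket in the module's foot (3 to 8 N to push a module over one). A module bound for the far slot passes over the near catch
- tray_in (a point): loose steel parts tray, 150 (x) by 104 (y) by 22 mm high outside, 3 mm walls and floor, 0.5 kg; this point is the centre of its inner floor, axes along its sides
- screwdriver: yellow screwdriver lying in front of the unit; a bystander, leave it alone
- tape_measure: yellow and black tape measure behind the unit; a bystander, leave it alone
- pliers: blue long-nosed pliers behind and left of the unit; a bystander, leave them alone

How it is judged:
On the way, in this order (a step that is already met when the one before it is completed fails the run):
1. every knob that is there has been worked off its spindle (distance between knob_1_grip and spindle_1_top above 0.035 m and distance between knob_2_grip and spindle_2_top above 0.035 m and distance between knob_3_grip and spindle_3_top above 0.035 m), for 0.2 s.
2. the hood is off the unit, standing upright on the bench (height (world z) of hood_handle below 0.082 m and angle between hood_handle's own z axis and vertical below 0.06 rad and linear speed of hood below 0.02 m/s), for 0.2 s.
3. every relay module is on the rail, held by a catch, the far slot filled first (((y of module_1_mid in the frame of slot_far between -0.003 and 0.003 m and x of module_1_mid in the frame of slot_far between -0.004 and 0.004 m and z of module_1_mid in the frame of slot_far between -0.004 and 0.004 m and angle between the z axis of module_1_mid and the z axis of slot_far, either way round below 0.1 rad) or (y of module_1_mid in the frame of slot_near between -0.003 and 0.003 m and x of module_1_mid in the frame of slot_near between -0.004 and 0.004 m and z of module_1_mid in the frame of slot_near between -0.004 and 0.004 m and angle between the z axis of module_1_mid and the z axis of slot_near, either way round below 0.1 rad)) and ((y of module_2_mid in the frame of slot_far between -0.003 and 0.003 m and x of module_2_mid in the frame of slot_far between -0.004 and 0.004 m and z of module_2_mid in the frame of slot_far between -0.004 and 0.004 m and angle between the z axis of module_2_mid and the z axis of slot_far, either way round below 0.1 rad) or (y of module_2_mid in the frame of slot_near between -0.003 and 0.003 m and x of module_2_mid in the frame of slot_near between -0.004 and 0.004 m and z of module_2_mid in the frame of slot_near between -0.004 and 0.004 m and angle between the z axis of module_2_mid and the z axis of slot_near, either way round below 0.1 rad)) and ((y of module_1_mid in the frame of slot_far between -0.003 and 0.003 m and x of module_1_mid in the frame of slot_far between -0.004 and 0.004 m and z of module_1_mid in the frame of slot_far between -0.004 and 0.004 m and angle between the z axis of module_1_mid and the z axis of slot_far, either way round below 0.1 rad) or (y of module_2_mid in the frame of slot_far between -0.003 and 0.003 m and x of module_2_mid in the frame of slot_far between -0.004 and 0.004 m and z of module_2_mid in the frame of slot_far between -0.004 and 0.004 m and angle between the z axis of module_2_mid and the z axis of slot_far, either way round below 0.1 rad))), for 0.3 s.
At the end, for the whole second after the job is handed in: Every knob lies in the tray (grip point inside its walls, under 35 mm over its floor); the hood stands upright on the bench (handle centre under 82 mm, tilt under 0.06 rad); every module is in a slot, within 3 mm along the rail, 4 mm across and in height, one of them in the far slot (all of step 2 and all of step 3 and x of knob_1_grip in the frame of tray_in between -0.072 and 0.072 m and y of knob_1_grip in the frame of tray_in between -0.049 and 0.049 m and z of each of knob_1_grip, knob_2_grip, knob_3_grip in the frame of tray_in below 0.035 m and x of knob_2_grip in the frame of tray_in between -0.072 and 0.072 m and y of knob_2_grip in the frame of tray_in between -0.049 and 0.049 m and x of knob_3_grip in the frame of tray_in between -0.072 and 0.072 m and y of knob_3_grip in the frame of tray_in between -0.049 and 0.049 m); the robot touches nothing.
It fails at once if a spindle is drawn more than 3 mm out of its control (value of joint any of spindle_1, spindle_2, spindle_3 above 0.003 m).
It fails at once if the screwdriver, the tape measure or the pliers are pushed more than 30 mm away (distance of any of screwdriver, tape_measure, pliers from where it was at the start of the episode above 0.03 m).
Of knob_1, knob_2, knob_3 only 2 to 3 are there at a start; the rules pass over those that are not, and their reading is None.
Of module_1, module_2 only 1 to 2 are there at a start; the rules pass over those that are not, and their reading is None.
At some moment in a run one of module_1, module_2, tray may be knocked a few centimetres aside while the robot is not near it.
Once in a run the grip may slacken for a moment while it holds something.
It also fails if it takes over 210 s, if anything falls off the work surface, if the arm or the gripper's body presses on something with over 40 N, if the wrist force passes 120 N, or if a joint passes its speed limit or range.

ROBOT

A 6-joint arm with a two-finger parallel gripper is mounted at the origin on a cart in front of the work surface, level with it; the furniture and walls round the work are solid. World frame = base frame: x ahead of the robot, y to its left, z up, the work surface at z = 0. Lengths are in m, angles in rad, forces in N, time in s.
With the tool pointing down it reaches from about 0.275 to 0.975 m from the base axis. Payload 8.4 kg.
Tool frame: the origin (TCP) lies midway between the tips of the shut fingers; the grasp point (between the pads) lies 19 mm behind it; z points along the fingers, y is the line along which they close (so a half turn about z gives the same grasp; the last joint's range is limited). The gripper opens to 92 mm and grips with 3 to 60 N. Pads are 20 mm wide; open, the fingers measure 128 mm over their backs; the gripper's body (75 mm by 189 mm) begins 69 mm behind the grasp point.
Start: joints at [-1.179, 0.353, 1.633, -0, 1.155, -0.002], TCP at [0.24, -0.577, 0.175] pointing down, gripper open.
Joint ranges: [-2.63, 2.63], [-0.92, 2.1], [0.06, 2.66], [-1.3, 4.44], [0, 2.69], [-3.02, 3.02]. Speed limits (rad/s): [2.22, 2.22, 2.79, 3.14, 3.14, 3.14].

INTERFACE

Orientations are given as a unit quaternion [w, x, y, z].
In Python, from rig import status, optics, ctrl gives the robot as it stands.
- The arm moves only by the shell command python3 -m jog 'ROWS' [FORCE]. ROWS is JSON, a list of rows, each an object of numbers: "dx", "dy", "dz": the shift along the tool's x, y, z in m; "yaw": the turn about the tool's z in rad; "fingers": the finger opening in m, from 0 to 0.0919. A call has 1 to 5 rows; each row is the pose to reach, as a shift and turn from the pose commanded when the call began, along the tool's axes at that moment; what a row does not reach only later rows make up. A row lasts 1/10 s, in which the tool goes at most 50 mm and 8.59 degrees, less where a joint would pass 70% of its speed; a pose out of reach is approached as far as the arm can. A call with a gripper value outside its range is refused whole. The fingers move at their own pace and stop on an object; FORCE is the grip in N (left out, the last holds). Time passes only in rows, so rows that repeat a pose let the fingers close. It gives the time, the measured TCP pose, the force, the opening and the grip force at its end, in the units of the state.
- status.read_state(): the state, without advancing time (a new reading comes with each control period).
- optics.grab_frame(name): name is "scene" or "top" or "wrist"; returns a dict with "frame" (384x512x3 uint8, red, green, blue), "K" (3x3 intrinsics, pixels), "R" (3x3) and "t" (3): a world point X has camera coordinates R X + t. Camera axes: x right, y down, z forward; pixel columns grow to the right and rows downward; lengths in m; the calibration is good to about 2 mm. A picture is of the moment at which its call begins. There is no depth.
- ctrl.hand_in(): hands the job in; it is judged then, once.
The state is a dict: "time_s": time; "joint_pos": joint angles; "qd": joint speeds; "tau": joint torques, N m; "tcp_pos": TCP position; "tool_rot": TCP orientation; "wrist_force": force on the tool from outside, world axes, zero at the start; "ft_torque": the same for the moment, N m; "gripper_width": opening from 0.0 (shut) to 1.0 (fully open); "gripper_force": force on a finger pad.
Only numpy, scipy, OpenCV 4.12 (cv2) and the standard library are available. Lean on these libraries where they do the work, as an engineer would, in place of code of your own. Each camera call takes 0.05 s, during which the arm holds its last target. There are 200 camera calls.

## Working session

There is one attempt and no reset: what is moved stays moved. The work goes in short steps, Python scripts to look and compute and a shell command to move; the robot and the scene stay as the last step left them, time stands still between calls to the robot, and variables do not carry over. Pictures are saved under pics/ and viewed, at most 14 in all, crops included, and the job is handed in when it is done.

```bash
ls; mkdir -p pics; python3 - <<'E'
from rig import status, optics
import cv2, numpy as np
for n in ("top","scene"):
    f=optics.grab_frame(n); cv2.imwrite(f"pics/{n}0.png",cv2.cvtColor(f["frame"],cv2.COLOR_RGB2BGR))
    print(n,np.round(f["K"],1).tolist(),np.round(f["R"],3).tolist(),np.round(f["t"],3).tolist())
s=status.read_state(); print(s)
E
```

```text
pics
top [[497.4, 0.0, 251.7], [0.0, 497.4, 195.2], [0.0, 0.0, 1.0]] [[-0.093, -0.996, -0.003], [-0.972, 0.092, -0.218], [0.217, -0.017, -0.976]] [0.044, 0.56, 1.215]
scene [[379.1, 0.0, 257.0], [0.0, 379.1, 190.6], [0.0, 0.0, 1.0]] [[-0.748, -0.664, -0.008], [-0.388, 0.447, -0.806], [0.538, -0.6, -0.592]] [0.418, 0.298, 0.868]
{'time_s': 0.1, 'joint_pos': array([-1.17939797e+00,  3.53567655e-01,  1.63404108e+00,  1.97439927e-05,
        1.15520026e+00, -2.40482662e-03]), 'qd': array([ 0.00035827, -0.00238021, -0.00170029, -0.00034677, -0.00084391,
        0.00035457]), 'tau': array([-1.03021754e-03, -5.94903839e+01, -3.34929764e+01,  6.97999774e-02,
        1.84548518e-02, -2.98439477e-05]), 'tcp_pos': array([ 0.23963371, -0.57671114,  0.17435381]), 'tool_rot': array([-5.98446729e-04,  9.80678031e-01,  1.95627785e-01, -1.08683478e-04]), 'wrist_force': array([0.78292644, 1.5145886 , 0.11210295]), 'ft_torque': array([ 0.03414962, -0.00346622,  0.03499268]), 'gripper_force': 0.0, 'gripper_width': 0.9983583310843172}
```

View pics/top0.png

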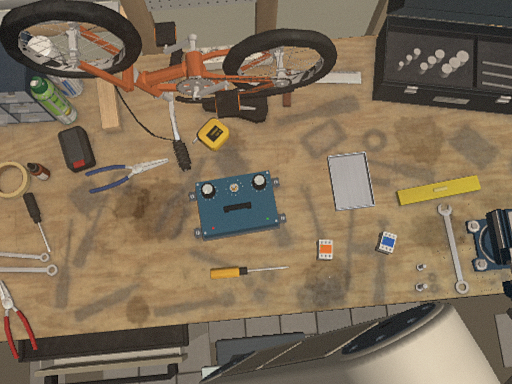

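View pics/scene0.png

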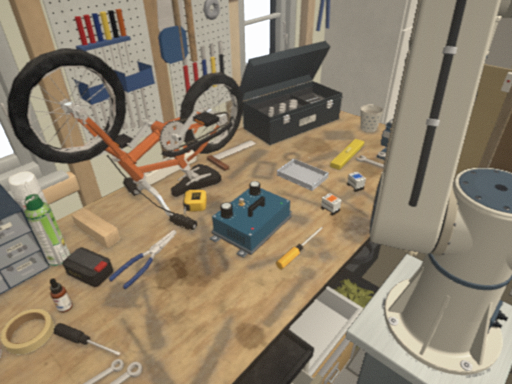

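The top view shows knobs at (208,190) and (259,181), with the middle spindle bare at (234,188). The handle is at (238,207), the tray at (351,181), the orange module at (326,249) and the blue one at (388,242). Next I'll measure these.

```bash
cat > h.py <<'E'
from rig import status, optics
import cv2, numpy as np
from scipy.spatial.transform import Rotation as Ro
def cast(f,uv,z):
    d=f["R"].T@np.linalg.inv(f["K"])@np.array([uv[0],uv[1],1.]); c=-f["R"].T@f["t"]
    return (c+d*(z-c[2])/d[2])[:2]
def proj(f,X):
    p=f["K"]@(f["R"]@np.asarray(X,float)+f["t"]); return p[:2]/p[2]
def grab(n,save=None):
    f=optics.grab_frame(n)
    if save: cv2.imwrite(f"pics/{save}.png",cv2.cvtColor(f["frame"],cv2.COLOR_RGB2BGR))
    return f
def blobs(f,lo,hi,roi=None,amin=10):
    h=cv2.cvtColor(f["frame"],cv2.COLOR_RGB2HSV); m=cv2.inRange(h,np.array(lo),np.array(hi))
    if roi: k=np.zeros_like(m); k[roi[1]:roi[3],roi[0]:roi[2]]=255; m&=k
    cs=[c for c in cv2.findContours(m,cv2.RETR_EXTERNAL,cv2.CHAIN_APPROX_NONE)[0] if cv2.contourArea(c)>=amin]
    return sorted(cs,key=cv2.contourArea,reverse=True)
def rect(f,c,z):
    P=np.array([cast(f,p[0],z) for p in c],np.float32); return cv2.minAreaRect(P*1000)
def tool():
    s=status.read_state(); q=s["tool_rot"]; R=Ro.from_quat([q[1],q[2],q[3],q[0]]).as_matrix(); return s,s["tcp_pos"],R
def to(X,yawdir=None):
    """shift in tool axes for TCP to X; yaw so that tool y lies along world angle yawdir"""
    s,p,R=tool(); d=R.T@(np.array(X)-p); out={"d":np.round(d,4)}
    a=np.arctan2(R[1,1],R[0,1]); out["ydir"]=round(a,3)
    if yawdir is not None: # tool z down: +yaw turns world angle negative
        w=yawdir-a; w=(w+np.pi/2)%np.pi-np.pi/2; out["yaw"]=round(-w,3)
    print(out,"tcp",np.round(p,4),"F",np.round(s["wrist_force"],1),"g",round(s["gripper_width"]*.0919,4),round(s["gripper_force"],1),"t",s["time_s"],"q6",round(s["joint_pos"][5],2))
E
python3 - <<'E'
from h import *
f=grab("top")
im=f["frame"]
def show(name,lo,hi,roi,z,amin=8,n=3):
    for c in blobs(f,lo,hi,roi,amin)[:n]:
        r=rect(f,c,z); print(name,cv2.contourArea(c),np.round(r[0],1),np.round(r[1],1),round(r[2],1))
show("orange",(5,150,150),(20,255,255),(305,230,345,270),.045)
show("blue",(100,120,80),(125,255,255),(370,225,405,262),.045)
show("tray",(95,0,120),(130,60,255),(315,140,390,220),.022)
show("silver",(0,0,150),(180,60,255),(195,165,275,205),.098)
show("knobblk",(0,0,0),(180,255,60),(190,165,275,204),.090)
show("handle",(0,0,0),(180,255,60),(215,195,265,220),.095)
show("hood",(90,80,40),(115,255,200),(185,165,290,245),.064)
show("driver",(15,150,120),(30,255,255),(205,260,250,285),.01)
show("tape",(15,150,120),(35,255,255),(190,110,235,155),.03)
cv2.imwrite("pics/crop0.png",cv2.cvtColor(cv2.resize(im[140:270,180:410],None,fx=3.4,fy=3.4,interpolation=cv2.INTER_CUBIC),cv2.COLOR_RGB2BGR))
for n,v in (("knob3",(208,189)),("knob1",(259,181))): print(n,cast(f,v,.098))
to([.5,0,.2],1.57)
E
```

```text
orange 70.0 [ 409.4 -180.9] [26.  17.8] 84.6
blue 62.5 [ 413.  -342.6] [27.2 18.9] 65.8
silver 57.5 [580.8 102.2] [20.  23.2] 85.7
silver 56.5 [591.1 -28.8] [23.4 21.7] 38.6
knobblk 48.5 [581.4 -28.1] [33.6 24.9] 89.1
knobblk 47.5 [577.5 100.6] [35.2 39. ] 85.9
handle 118.0 [528.   31.8] [15.7 68.3] 4.7
hood 3874.5 [543.4  32.8] [144.2 193. ] 4.5
driver 225.0 [374.6  80.4] [23.5 74. ] 0.9
tape 616.5 [748.2  77.4] [73.5 73.5] 41.4
knob3 [0.57927014 0.0997849 ]
knob1 [ 0.58780149 -0.02914499]
{'d': array([ 0.4617, -0.4328, -0.0251]), 'ydir': np.float64(-1.177), 'yaw': np.float64(0.395)} tcp [ 0.2397 -0.5768  0.1744] F [-1.  -0.2 -0.5] g 0.092 0.0 t 0.15 q6 -0.0
```

View pics/crop0.png

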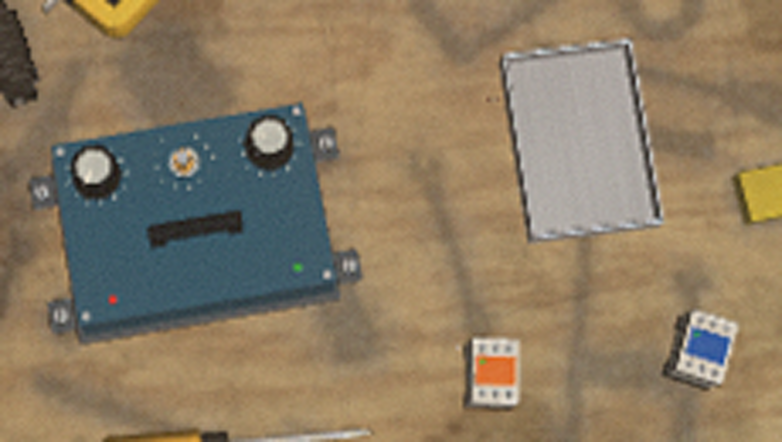

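```bash
python3 - <<'E'
from h import *
to([.588,-.029,.20],.0785)
E
```

```text
{'d': array([ 0.5318, -0.3722, -0.0252]), 'ydir': np.float64(-1.177), 'yaw': np.float64(-1.256)} tcp [ 0.2397 -0.5768  0.1744] F [-1.  -0.2 -0.5] g 0.092 0.0 t 0.15 q6 -0.0
```

```bash

python3 -m jog '[{"dx":0.038,"dy":-0.0266,"dz":-0.005},{"dx":0.076,"dy":-0.0532,"dz":-0.01},{"dx":0.114,"dy":-0.0798,"dz":-0.015},{"dx":0.152,"dy":-0.106,"dz":-0.02},{"dx":0.19,"dy":-0.133,"dz":-0.025}]'
python3 -m jog '[{"dx":0.038,"dy":-0.0266},{"dx":0.076,"dy":-0.0532},{"dx":0.114,"dy":-0.0798},{"dx":0.152,"dy":-0.106},{"dx":0.19,"dy":-0.133}]'
python3 -m jog '[{"dx":0.038,"dy":-0.0266,"yaw":-0.14},{"dx":0.076,"dy":-0.0532,"yaw":-0.28},{"dx":0.114,"dy":-0.0798,"yaw":-0.42},{"dx":0.152,"dy":-0.106,"yaw":-0.56},{"dx":0.152,"dy":-0.106,"yaw":-0.7}]'
python3 -m jog '[{"yaw":-0.14},{"yaw":-0.28},{"yaw":-0.42},{"yaw":-0.556},{"yaw":-0.556,"fingers":0.06}]'
python3 - <<'E'
from h import *
to([.588,-.029,.20],.0785)
f=grab("wrist","w1")
print(f["R"].round(3),f["t"].round(3),f["K"][0])
E
```

```text
{'d': array([ 0.5318, -0.3722, -0.0252]), 'ydir': np.float64(-1.177), 'yaw': np.float64(-1.256)} tcp [ 0.2397 -0.5768  0.1744] F [-1.  -0.2 -0.5] g 0.092 0.0 t 0.15 q6 -0.0
[[ 0.383 -0.924 -0.002]
 [-0.89  -0.37   0.267]
 [-0.247 -0.101 -0.964]] [-0.623 -0.031  0.391] [267.81617698   0.         253.9612351 ]$[0]: bad value
$[0]: bad value
$[0]: bad value
$[0]: bad value
```

View pics/w1.png

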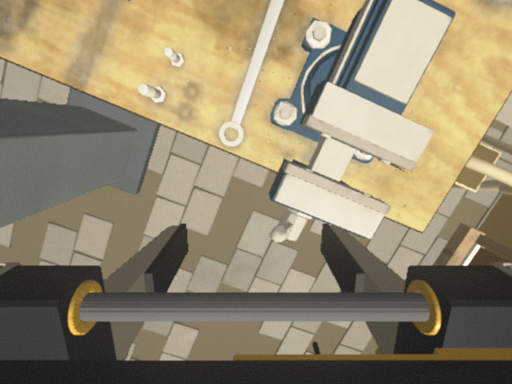

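The moves were refused, so rows probably need every key. The wrist picture shows only the vise edge and the fingers, as the arm is still at its start pose.

```bash

python3 -m jog '[{"dx":0.038,"dy":-0.0266,"dz":-0.005,"yaw":0,"fingers":0.0919},{"dx":0.076,"dy":-0.0532,"dz":-0.01,"yaw":0,"fingers":0.0919},{"dx":0.114,"dy":-0.0798,"dz":-0.015,"yaw":0,"fingers":0.0919},{"dx":0.152,"dy":-0.106,"dz":-0.02,"yaw":0,"fingers":0.0919},{"dx":0.19,"dy":-0.133,"dz":-0.025,"yaw":0,"fingers":0.09}]'
```

```text
time_s: 0.7
tcp_pos: [0.3648, -0.3798, 0.2001]
tool_rot: [-0.0, 0.981, 0.195, 0.0]
wrist_force: [0.1, -0.6, 0.3]
gripper_width: 0.979
gripper_force: 0.0
```

```bash

python3 -m jog '[{"dx":0.038,"dy":-0.0266,"dz":0,"yaw":0,"fingers":0.09},{"dx":0.076,"dy":-0.0532,"dz":0,"yaw":0,"fingers":0.09},{"dx":0.114,"dy":-0.0798,"dz":0,"yaw":0,"fingers":0.09},{"dx":0.152,"dy":-0.106,"dz":0,"yaw":0,"fingers":0.09},{"dx":0.19,"dy":-0.133,"dz":0,"yaw":0,"fingers":0.06}]' >/dev/null
python3 -m jog '[{"dx":0.038,"dy":-0.0266,"dz":0,"yaw":-0.14,"fingers":0.06},{"dx":0.076,"dy":-0.0532,"dz":0,"yaw":-0.28,"fingers":0.06},{"dx":0.114,"dy":-0.0798,"dz":0,"yaw":-0.42,"fingers":0.06},{"dx":0.152,"dy":-0.106,"dz":0,"yaw":-0.56,"fingers":0.06},{"dx":0.152,"dy":-0.106,"dz":0,"yaw":-0.7,"fingers":0.06}]' >/dev/null
python3 -m jog '[{"dx":0,"dy":0,"dz":0,"yaw":-0.556,"fingers":0.06},{"dx":0,"dy":0,"dz":0,"yaw":-0.556,"fingers":0.06},{"dx":0,"dy":0,"dz":0,"yaw":-0.556,"fingers":0.06},{"dx":0,"dy":0,"dz":0,"yaw":-0.556,"fingers":0.06},{"dx":0,"dy":0,"dz":0,"yaw":-0.556,"fingers":0.06}]'
python3 - <<'E'
from h import *
to([.588,-.029,.20],.0785)
f=grab("wrist","w2")
print(proj(f,[.588,-.029,.098]),proj(f,[.586,.0367,.081]))
for c in blobs(f,(0,0,150),(180,70,255),None,60)[:8]: r=rect(f,c,.098); print(cv2.contourArea(c),cv2.minAreaRect(c)[0],np.round(r[0],1),np.round(r[1],1))
E
```

```text
time_s: 2.2
tcp_pos: [0.5882, -0.0294, 0.1998]
tool_rot: [-0.0, 0.678, 0.735, -0.0]
wrist_force: [0.2, -0.5, 0.2]
gripper_width: 0.656
gripper_force: 0.0
{'d': array([ 0.0005, -0.0002, -0.0002]), 'ydir': np.float64(0.081), 'yaw': np.float64(0.002)} tcp [ 0.5882 -0.0294  0.1998] F [ 0.2 -0.5  0.2] g 0.0602 0.0 t 2.2 q6 -0.13
[254.93937362 188.93534647] [257.70572941 132.08798334]
2043.0 (26.93999481201172, 235.42001342773438) [ 309.8 -115.7] [ 55.8 115.7]
1834.0 (449.42218017578125, 15.854595184326172) [770.6 167.1] [126.4  20.7]
1545.5 (441.07330322265625, 165.02520751953125) [801.8  15.6] [90.1 60.1]
1224.5 (242.33929443359375, 331.874267578125) [ 586.9 -235.9] [121.9  39.7]
1140.0 (253.5, 315.5) [ 600.6 -207.3] [323.5   8.1]
476.0 (258.5, 68.0) [581.1 103.2] [24.6 25.4]
449.5 (23.5, 190.0) [310.4 -52.8] [50.7 22.2]
334.0 (503.23846435546875, 250.40771484375) [906.5 -87.6] [28.5 48.8]
```

View pics/w2.png

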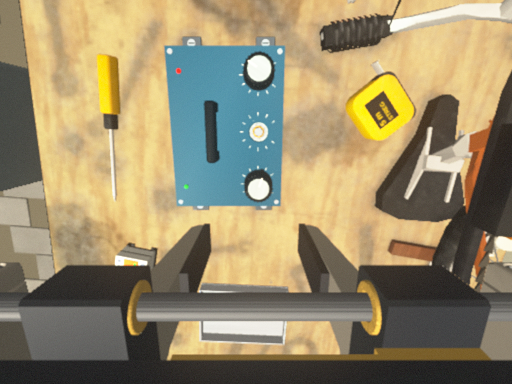

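The wrist view shows knob 1's cap at about (259,185), spindle 2 at (259,131), knob 3 at (259,68) and the handle at (211,131).

```bash
python3 - <<'E'
from h import *
f=grab("wrist")
g=cv2.cvtColor(f["frame"],cv2.COLOR_RGB2HSV)
for n,roi,z in (("k1",(243,170,275,200),.098),("k3",(243,52,275,86),.098)):
    for c in blobs(f,(0,0,150),(180,60,255),roi,40)[:1]: r=rect(f,c,z); print(n,np.round(r[0],1),np.round(r[1],1))
print("s2",cast(f,(259,131),.081))
c=blobs(f,(0,0,0),(180,255,60),(200,95,220,168),40)[0]; r=rect(f,c,.095);print("handle",r)
c=blobs(f,(90,80,40),(115,255,200),(160,40,290,212),400)[0]; r=rect(f,c,.064);print("hood",r)
E
```

```text
k1 [591.6 -28.4] [24.  25.8]
k3 [581.6 103.2] [24.6 25.4]
s2 [0.58774276 0.03805548]
handle ((533.3112182617188, 32.750850677490234), (13.22769832611084, 65.5340576171875), 4.689252853393555)
hood ((547.036865234375, 33.88642120361328), (138.63368225097656, 192.8495330810547), 4.508274078369141)
```

```bash

python3 -m jog '[{"dx":0.0006,"dy":0.0033,"dz":0.04,"yaw":0.14,"fingers":0.06},{"dx":0.0006,"dy":0.0033,"dz":0.08,"yaw":0.28,"fingers":0.06},{"dx":0.0006,"dy":0.0033,"dz":0.11,"yaw":0.42,"fingers":0.06},{"dx":0.0006,"dy":0.0033,"dz":0.125,"yaw":0.56,"fingers":0.06},{"dx":0.0006,"dy":0.0033,"dz":0.129,"yaw":0.56,"fingers":0.06}]'
python3 -m jog '[{"dx":0,"dy":0,"dz":0,"yaw":0,"fingers":0.03},{"dx":0,"dy":0,"dz":0,"yaw":0,"fingers":0.03},{"dx":0,"dy":0,"dz":0,"yaw":0,"fingers":0.03},{"dx":0,"dy":0,"dz":0,"yaw":0,"fingers":0.03},{"dx":0,"dy":0,"dz":0,"yaw":0,"fingers":0.03}]' 50
python3 -m jog '[{"dx":0,"dy":0,"dz":0,"yaw":-0.14,"fingers":0.03},{"dx":0,"dy":0,"dz":-0.0002,"yaw":-0.28,"fingers":0.03},{"dx":0,"dy":0,"dz":-0.0004,"yaw":-0.42,"fingers":0.03},{"dx":0,"dy":0,"dz":-0.0006,"yaw":-0.56,"fingers":0.03}]'
python3 -m jog '[{"dx":0,"dy":0,"dz":-0.0002,"yaw":-0.14,"fingers":0.03},{"dx":0,"dy":0,"dz":-0.0004,"yaw":-0.28,"fingers":0.03},{"dx":0,"dy":0,"dz":-0.0006,"yaw":-0.42,"fingers":0.03},{"dx":0,"dy":0,"dz":-0.0008,"yaw":-0.56,"fingers":0.03}]'
```

```text
time_s: 2.8
tcp_pos: [0.5901, -0.0286, 0.0689]
tool_rot: [-0.001, 0.856, 0.516, -0.001]
wrist_force: [-0.4, 1.0, 0.1]
gripper_width: 0.649
gripper_force: 0.0
time_s: 3.3
tcp_pos: [0.592, -0.0287, 0.0716]
tool_rot: [0.0, 0.855, 0.519, 0.0]
wrist_force: [-0.5, 0.0, 0.0]
gripper_width: 0.328
gripper_force: 0.0
time_s: 3.7
tcp_pos: [0.5917, -0.0287, 0.0719]
tool_rot: [0.0, 0.676, 0.737, 0.0]
wrist_force: [0.8, -0.4, -0.1]
gripper_width: 0.328
gripper_force: 0.0
time_s: 4.1
tcp_pos: [0.5917, -0.0286, 0.0727]
tool_rot: [0.0, 0.446, 0.895, 0.0]
wrist_force: [0.6, 0.4, 0.1]
gripper_width: 0.326
gripper_force: 0.0
```

Zero grip force at a 30 mm opening, so I'll look before going on.

```bash
python3 - <<'E'
from h import *
to([.5915,-.0285,.071])
f=grab("wrist"); g=grab("top")
a=f["frame"][150:384,120:400]; b=cv2.resize(g["frame"][120:270,180:380],None,fx=2,fy=2,interpolation=cv2.INTER_CUBIC)
h=max(a.shape[0],b.shape[0]); im=np.zeros((h,a.shape[1]+b.shape[1],3),np.uint8); im[:a.shape[0],:a.shape[1]]=a; im[:b.shape[0],a.shape[1]:]=b
cv2.imwrite("pics/c3.png",im[...,::-1])
E
```

```text
{'d': array([ 0.0002, -0.0001,  0.0017]), 'ydir': np.float64(0.645)} tcp [ 0.5917 -0.0286  0.0727] F [0.6 0.4 0.1] g 0.03 0.0 t 4.1 q6 -0.7
```

View pics/c3.png

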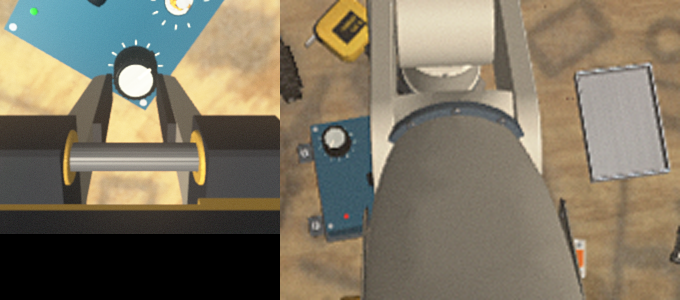

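```bash

python3 -m jog '[{"dx":0,"dy":0,"dz":0,"yaw":0,"fingers":0.02},{"dx":0,"dy":0,"dz":0,"yaw":0,"fingers":0.01},{"dx":0,"dy":0,"dz":0,"yaw":0,"fingers":0.0}]' 50
python3 - <<'E'
from h import *
to([.5915,-.0285,.071])
f=grab("wrist"); g=grab("scene")
for c in blobs(f,(0,0,150),(180,60,255),(230,195,290,260),40)[:2]: print(cv2.minAreaRect(c), rect(f,c,.098))
a=f["frame"][150:384,120:400]; b=cv2.resize(g["frame"][160:280,190:330],None,fx=3,fy=3,interpolation=cv2.INTER_CUBIC)
h=max(a.shape[0],b.shape[0]); im=np.zeros((h,a.shape[1]+b.shape[1],3),np.uint8); im[:a.shape[0],:a.shape[1]]=a; im[:b.shape[0],a.shape[1]:]=b
cv2.imwrite("pics/c4.png",im[...,::-1])
E
```

```text
time_s: 4.5
tcp_pos: [0.5916, -0.0287, 0.0724]
tool_rot: [0.0, 0.45, 0.893, 0.0]
wrist_force: [-1.0, -0.5, -0.2]
gripper_width: 0.09
gripper_force: 0.0
{'d': array([ 0.0002, -0.    ,  0.0014]), 'ydir': np.float64(0.637)} tcp [ 0.5916 -0.0287  0.0724] F [-1.  -0.5 -0.2] g 0.0083 0.0 t 4.5 q6 -0.69
((252.80001831054688, 228.4000244140625), (27.72724151611328, 33.093807220458984), 26.56505012512207) ((589.59375, -28.851158142089844), (20.715579986572266, 25.75633430480957), 12.12563419342041)
```

View pics/c4.png

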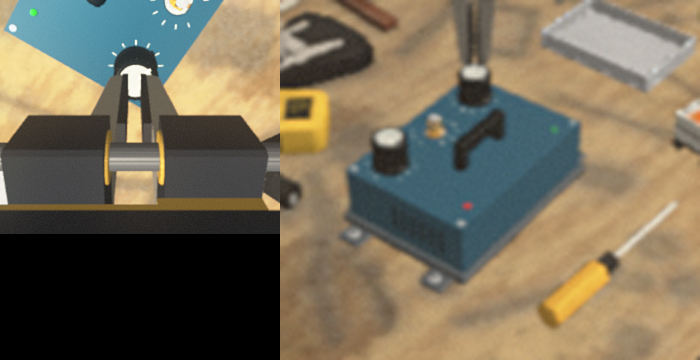

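```bash
python3 - <<'E'
from h import *
s,p,R=tool(); print(p,R.round(3))
f=grab("scene"); w=grab("wrist")
for z in (.0724,.098,.12): print(z,proj(f,[p[0],p[1],z]),proj(w,[p[0],p[1],z]))
print("knob cap",proj(f,[.5915,-.0285,.098]))
print("wrist cam at",-w["R"].T@w["t"], w["R"].round(3))
cv2.imwrite("pics/c5.png",cv2.resize(f["frame"][100:250,180:340],None,fx=3.6,fy=3.6,interpolation=cv2.INTER_CUBIC)[...,::-1])
E
```

```text
[ 0.59159138 -0.02866676  0.07237118] [[-0.596  0.803 -0.   ]
 [ 0.803  0.596 -0.   ]
 [ 0.    -0.    -1.   ]]
0.0724 [254.87464926 189.85279913] [254.80885603 218.69581122]
0.098 [254.77885528 183.01729018] [254.88256453 230.45976364]
0.12 [254.69448371 176.99684234] [254.96235455 243.19433281]
knob cap [254.76456633 183.05272304]
wrist cam at [0.5461301  0.03180756 0.28255616] [[ 0.803  0.595 -0.001]
 [ 0.574 -0.775  0.265]
 [ 0.157 -0.213 -0.964]]
```

View pics/c5.png

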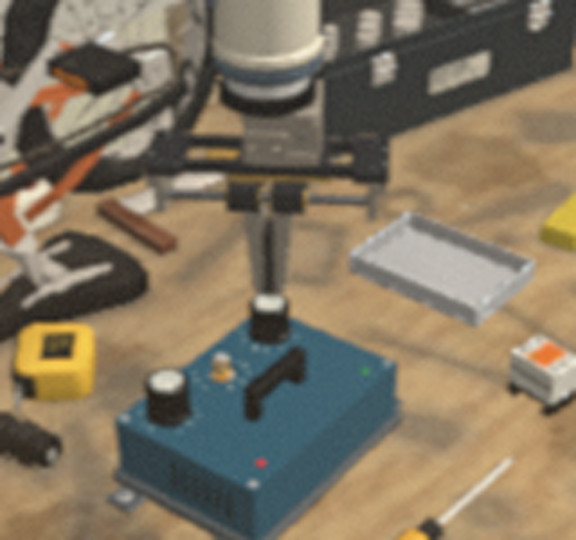

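```bash

python3 -m jog '[{"dx":0,"dy":0,"dz":0,"yaw":0,"fingers":0.06},{"dx":0,"dy":0,"dz":0,"yaw":0,"fingers":0.06},{"dx":0,"dy":0,"dz":0,"yaw":0,"fingers":0.06},{"dx":0,"dy":0,"dz":0,"yaw":0,"fingers":0.06}]' 
python3 -m jog '[{"dx":0,"dy":0,"dz":0.003,"yaw":0,"fingers":0.038},{"dx":0,"dy":0,"dz":0.003,"yaw":0,"fingers":0.038},{"dx":0,"dy":0,"dz":0.003,"yaw":0,"fingers":0.038}]'
python3 -m jog '[{"dx":0,"dy":0,"dz":0,"yaw":0,"fingers":0.034},{"dx":0,"dy":0,"dz":0,"yaw":0,"fingers":0.034}]' 50
python3 -m jog '[{"dx":0,"dy":0,"dz":0,"yaw":0,"fingers":0.0},{"dx":0,"dy":0,"dz":0,"yaw":0,"fingers":0.0}]' 50
python3 - <<'E'
from h import *
to([.5915,-.0285,.071])
f=grab("wrist")
cv2.imwrite("pics/c6.png",cv2.resize(f["frame"][170:290,170:340],None,fx=4,fy=4,interpolation=cv2.INTER_CUBIC)[...,::-1])
E
```

```text
time_s: 5.1
tcp_pos: [0.5916, -0.0287, 0.0724]
tool_rot: [0.0, 0.449, 0.893, -0.0]
wrist_force: [-0.5, -0.5, 0.1]
gripper_width: 0.329
gripper_force: 0.0
time_s: 5.4
tcp_pos: [0.5915, -0.0286, 0.0692]
tool_rot: [-0.0, 0.449, 0.893, -0.0]
wrist_force: [-0.4, -0.5, -1.5]
gripper_width: 0.413
gripper_force: 0.0
time_s: 5.6
tcp_pos: [0.5916, -0.0287, 0.0694]
tool_rot: [0.0, 0.449, 0.893, 0.0]
wrist_force: [0.1, -0.0, -0.4]
gripper_width: 0.372
gripper_force: 0.0
time_s: 5.8
tcp_pos: [0.5916, -0.0286, 0.0694]
tool_rot: [0.0, 0.449, 0.893, 0.0]
wrist_force: [-0.0, 1.1, -0.3]
gripper_width: 0.217
gripper_force: 0.0
{'d': array([ 0.0002, -0.    , -0.0016]), 'ydir': np.float64(0.639)} tcp [ 0.5916 -0.0286  0.0694] F [-0.   1.1 -0.3] g 0.0199 0.0 t 5.8 q6 -0.69
```

View pics/c6.png

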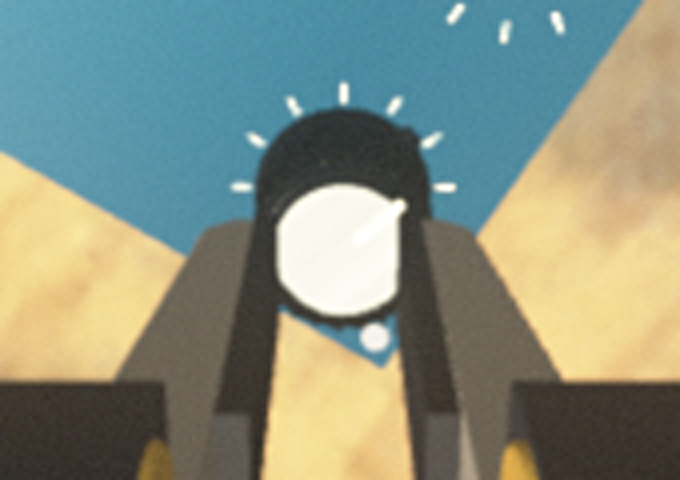

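The fingertips show at about row 226, well above where the reported TCP would put them. The real tips may be higher than reported, over the knob's cap. I'll check by touch: open the fingers and lower gently.

```bash

python3 -m jog '[{"dx":0,"dy":0,"dz":0,"yaw":0,"fingers":0.06},{"dx":0,"dy":0,"dz":0,"yaw":0,"fingers":0.06},{"dx":0,"dy":0,"dz":0,"yaw":0,"fingers":0.06},{"dx":0,"dy":0,"dz":0,"yaw":0,"fingers":0.06},{"dx":0,"dy":0,"dz":0.003,"yaw":0,"fingers":0.06}]' | egrep "force|tcp|width"
python3 -m jog '[{"dx":0,"dy":0,"dz":0.001,"yaw":0,"fingers":0.06},{"dx":0,"dy":0,"dz":0.001,"yaw":0,"fingers":0.06}]'| egrep "force|tcp"
python3 -m jog '[{"dx":0,"dy":0,"dz":0.001,"yaw":0,"fingers":0.06},{"dx":0,"dy":0,"dz":0.001,"yaw":0,"fingers":0.06}]'| egrep "force|tcp"
python3 -m jog '[{"dx":0,"dy":0,"dz":0.001,"yaw":0,"fingers":0.06},{"dx":0,"dy":0,"dz":0.001,"yaw":0,"fingers":0.06}]'| egrep "force|tcp"
python3 -m jog '[{"dx":0,"dy":0,"dz":0.001,"yaw":0,"fingers":0.06},{"dx":0,"dy":0,"dz":0.001,"yaw":0,"fingers":0.06}]'| egrep "force|tcp"
```

```text
tcp_pos: [0.5919, -0.0287, 0.0666]
wrist_force: [0.4, 0.1, 1.1]
gripper_width: 0.591
gripper_force: 0.0
tcp_pos: [0.5914, -0.0286, 0.065]
wrist_force: [-0.6, 1.2, -0.2]
gripper_force: 0.0
tcp_pos: [0.5915, -0.0286, 0.0643]
wrist_force: [-0.9, -0.4, -1.1]
gripper_force: 0.0
tcp_pos: [0.5915, -0.0286, 0.0633]
wrist_force: [-0.4, 0.9, -0.5]
gripper_force: 0.0
tcp_pos: [0.5915, -0.0287, 0.0623]
wrist_force: [-0.7, 0.2, -0.7]
gripper_force: 0.0
```

```bash

python3 -m jog '[{"dx":0,"dy":0,"dz":0.004,"yaw":0,"fingers":0.06},{"dx":0,"dy":0,"dz":0.006,"yaw":0,"fingers":0.06},{"dx":0,"dy":0,"dz":0.006,"yaw":0,"fingers":0.06}]' | egrep "force|tcp|width"
python3 -m jog '[{"dx":0,"dy":0,"dz":0.004,"yaw":0,"fingers":0.06},{"dx":0,"dy":0,"dz":0.006,"yaw":0,"fingers":0.06},{"dx":0,"dy":0,"dz":0.006,"yaw":0,"fingers":0.06}]' | egrep "force|tcp|width"
python3 -m jog '[{"dx":0,"dy":0,"dz":0.004,"yaw":0,"fingers":0.06},{"dx":0,"dy":0,"dz":0.006,"yaw":0,"fingers":0.06},{"dx":0,"dy":0,"dz":0.006,"yaw":0,"fingers":0.06}]' | egrep "force|tcp|width"
python3 -m jog '[{"dx":0,"dy":0,"dz":0,"yaw":0,"fingers":0.02},{"dx":0,"dy":0,"dz":0,"yaw":0,"fingers":0.02},{"dx":0,"dy":0,"dz":0,"yaw":0,"fingers":0.02},{"dx":0,"dy":0,"dz":0,"yaw":0,"fingers":0.02},{"dx":0,"dy":0,"dz":0,"yaw":0,"fingers":0.02}]' 10| egrep "force|tcp|width"
```

```text
tcp_pos: [0.5913, -0.0286, 0.0559]
wrist_force: [-0.1, -0.2, -0.6]
gripper_width: 0.65
gripper_force: 0.0
tcp_pos: [0.5913, -0.0286, 0.0499]
wrist_force: [-0.3, -0.1, 0.3]
gripper_width: 0.652
gripper_force: 0.0
tcp_pos: [0.5913, -0.0286, 0.044]
wrist_force: [-0.3, -0.4, -0.2]
gripper_width: 0.654
gripper_force: 0.0
tcp_pos: [0.5925, -0.0283, 0.0447]
wrist_force: [3.2, 3.8, 0.2]
gripper_width: 0.365
gripper_force: 10.1
```

Grip confirmed at 33.5 mm, so the fingertips sit about 3 cm above the reported TCP. Now I'll twist gently.

```bash

python3 -m jog '[{"dx":0,"dy":0.001,"dz":0,"yaw":0,"fingers":0.02},{"dx":0,"dy":0.001,"dz":0,"yaw":0,"fingers":0.02}]' 50| egrep "force|tcp|width"
python3 -m jog '[{"dx":0,"dy":0,"dz":0,"yaw":0.14,"fingers":0.02},{"dx":0,"dy":0,"dz":-0.0002,"yaw":0.28,"fingers":0.02},{"dx":0,"dy":0,"dz":-0.0004,"yaw":0.42,"fingers":0.02},{"dx":0,"dy":0,"dz":-0.0006,"yaw":0.56,"fingers":0.02}]'| egrep "force|tcp|rot"
python3 -m jog '[{"dx":0,"dy":0,"dz":-0.0002,"yaw":0.14,"fingers":0.02},{"dx":0,"dy":0,"dz":-0.0004,"yaw":0.28,"fingers":0.02},{"dx":0,"dy":0,"dz":-0.0006,"yaw":0.42,"fingers":0.02},{"dx":0,"dy":0,"dz":-0.0008,"yaw":0.56,"fingers":0.02}]'| egrep "force|tcp|rot"
```

```text
tcp_pos: [0.5924, -0.0282, 0.0446]
wrist_force: [-0.8, 0.4, 3.4]
gripper_width: 0.355
gripper_force: 50.3
tcp_pos: [0.5929, -0.0281, 0.0448]
tool_rot: [0.0, 0.681, 0.733, 0.0]
wrist_force: [3.5, 0.8, -3.8]
gripper_force: 50.2
tcp_pos: [0.5933, -0.0281, 0.0456]
tool_rot: [0.0, 0.857, 0.516, 0.001]
wrist_force: [4.1, 1.1, -2.7]
gripper_force: 50.2
```

```bash
python3 - <<'E'
from h import *
to([.5915,-.0285,.071],.08); print(tool()[0]["ft_torque"])
E
```

```text
{'d': array([-0.0011, -0.0014, -0.0254]), 'ydir': np.float64(-0.486), 'yaw': np.float64(-0.566)} tcp [ 0.5933 -0.0281  0.0456] F [ 4.1  1.1 -2.7] g 0.0328 50.2 t 9.55 q6 0.44
[ 0.11148068 -0.89460029  0.16124179]
```

```bash

a(){ egrep "force: \[|tcp" | tr '\n' ' '; echo; }
python3 -m jog '[{"dx":0,"dy":0,"dz":0,"yaw":-0.14,"fingers":0.02},{"dx":0,"dy":0,"dz":-0.0002,"yaw":-0.28,"fingers":0.02},{"dx":0,"dy":0,"dz":-0.0005,"yaw":-0.42,"fingers":0.02},{"dx":0,"dy":0,"dz":-0.0008,"yaw":-0.56,"fingers":0.02}]'|a
python3 -m jog '[{"dx":0,"dy":0,"dz":-0.0002,"yaw":-0.14,"fingers":0.02},{"dx":0,"dy":0,"dz":-0.0004,"yaw":-0.28,"fingers":0.02},{"dx":0,"dy":0,"dz":-0.0006,"yaw":-0.42,"fingers":0.02},{"dx":0,"dy":0,"dz":-0.0008,"yaw":-0.56,"fingers":0.02}]'|a
python3 -m jog '[{"dx":0,"dy":0,"dz":0,"yaw":0.14,"fingers":0.02},{"dx":0,"dy":0,"dz":-0.0002,"yaw":0.28,"fingers":0.02},{"dx":0,"dy":0,"dz":-0.0005,"yaw":0.42,"fingers":0.02},{"dx":0,"dy":0,"dz":-0.0008,"yaw":0.56,"fingers":0.02}]'|a
python3 -m jog '[{"dx":0,"dy":0,"dz":-0.0002,"yaw":0.14,"fingers":0.02},{"dx":0,"dy":0,"dz":-0.0004,"yaw":0.28,"fingers":0.02},{"dx":0,"dy":0,"dz":-0.0006,"yaw":0.42,"fingers":0.02},{"dx":0,"dy":0,"dz":-0.0008,"yaw":0.56,"fingers":0.02}]'|a
python3 -m jog '[{"dx":0,"dy":0,"dz":0,"yaw":-0.14,"fingers":0.02},{"dx":0,"dy":0,"dz":-0.0002,"yaw":-0.28,"fingers":0.02},{"dx":0,"dy":0,"dz":-0.0005,"yaw":-0.42,"fingers":0.02},{"dx":0,"dy":0,"dz":-0.0008,"yaw":-0.56,"fingers":0.02}]'|a
python3 -m jog '[{"dx":0,"dy":0,"dz":-0.0002,"yaw":-0.14,"fingers":0.02},{"dx":0,"dy":0,"dz":-0.0004,"yaw":-0.28,"fingers":0.02},{"dx":0,"dy":0,"dz":-0.0006,"yaw":-0.42,"fingers":0.02},{"dx":0,"dy":0,"dz":-0.0008,"yaw":-0.56,"fingers":0.02}]'|a
```

```text
tcp_pos: [0.5928, -0.028, 0.0461] wrist_force: [2.8, 2.9, -4.6] 
tcp_pos: [0.5924, -0.0283, 0.047] wrist_force: [2.2, -0.8, -3.8] 
tcp_pos: [0.5926, -0.0282, 0.0474] wrist_force: [4.9, 0.1, -8.3] 
tcp_pos: [0.593, -0.0284, 0.0483] wrist_force: [5.1, 0.9, -7.9] 
tcp_pos: [0.5927, -0.0282, 0.0493] wrist_force: [2.1, -0.1, -4.0] 
tcp_pos: [0.5923, -0.0283, 0.0501] wrist_force: [1.9, 1.0, -5.1]
```

```bash

a(){ egrep "force: \[|tcp" | tr '\n' ' '; echo; }
python3 -m jog '[{"dx":0,"dy":0,"dz":0,"yaw":0.14,"fingers":0.02},{"dx":0,"dy":0,"dz":-0.0003,"yaw":0.28,"fingers":0.02},{"dx":0,"dy":0,"dz":-0.0006,"yaw":0.42,"fingers":0.02},{"dx":0,"dy":0,"dz":-0.0009,"yaw":0.56,"fingers":0.02}]'|a
python3 -m jog '[{"dx":0,"dy":0,"dz":-0.0002,"yaw":0.14,"fingers":0.02},{"dx":0,"dy":0,"dz":-0.0004,"yaw":0.28,"fingers":0.02},{"dx":0,"dy":0,"dz":-0.0007,"yaw":0.42,"fingers":0.02},{"dx":0,"dy":0,"dz":-0.001,"yaw":0.56,"fingers":0.02}]'|a
python3 -m jog '[{"dx":0,"dy":0,"dz":0,"yaw":-0.14,"fingers":0.02},{"dx":0,"dy":0,"dz":-0.0003,"yaw":-0.28,"fingers":0.02},{"dx":0,"dy":0,"dz":-0.0006,"yaw":-0.42,"fingers":0.02},{"dx":0,"dy":0,"dz":-0.0009,"yaw":-0.56,"fingers":0.02}]'|a
python3 -m jog '[{"dx":0,"dy":0,"dz":-0.0002,"yaw":-0.14,"fingers":0.02},{"dx":0,"dy":0,"dz":-0.0004,"yaw":-0.28,"fingers":0.02},{"dx":0,"dy":0,"dz":-0.0007,"yaw":-0.42,"fingers":0.02},{"dx":0,"dy":0,"dz":-0.001,"yaw":-0.56,"fingers":0.02}]'|a
python3 -m jog '[{"dx":0,"dy":0,"dz":0,"yaw":0.14,"fingers":0.02},{"dx":0,"dy":0,"dz":-0.0003,"yaw":0.28,"fingers":0.02},{"dx":0,"dy":0,"dz":-0.0006,"yaw":0.42,"fingers":0.02},{"dx":0,"dy":0,"dz":-0.0009,"yaw":0.56,"fingers":0.02}]'|a
python3 -m jog '[{"dx":0,"dy":0,"dz":-0.0002,"yaw":0.14,"fingers":0.02},{"dx":0,"dy":0,"dz":-0.0004,"yaw":0.28,"fingers":0.02},{"dx":0,"dy":0,"dz":-0.0007,"yaw":0.42,"fingers":0.02},{"dx":0,"dy":0,"dz":-0.001,"yaw":0.56,"fingers":0.02}]'|a
python3 -m jog '[{"dx":0,"dy":0,"dz":0,"yaw":-0.14,"fingers":0.02},{"dx":0,"dy":0,"dz":-0.0003,"yaw":-0.28,"fingers":0.02},{"dx":0,"dy":0,"dz":-0.0006,"yaw":-0.42,"fingers":0.02},{"dx":0,"dy":0,"dz":-0.0009,"yaw":-0.56,"fingers":0.02}]'|a
python3 -m jog '[{"dx":0,"dy":0,"dz":-0.0002,"yaw":-0.14,"fingers":0.02},{"dx":0,"dy":0,"dz":-0.0004,"yaw":-0.28,"fingers":0.02},{"dx":0,"dy":0,"dz":-0.0007,"yaw":-0.42,"fingers":0.02},{"dx":0,"dy":0,"dz":-0.001,"yaw":-0.56,"fingers":0.02}]'
```

```text
tcp_pos: [0.5926, -0.0281, 0.0507] wrist_force: [5.1, 0.7, -9.7] 
tcp_pos: [0.5929, -0.0284, 0.0519] wrist_force: [5.9, -0.1, -7.5] 
tcp_pos: [0.5926, -0.0283, 0.0527] wrist_force: [2.5, 0.1, -7.3] 
tcp_pos: [0.5922, -0.0283, 0.0534] wrist_force: [2.7, 0.2, -4.6] 
tcp_pos: [0.5926, -0.0282, 0.0546] wrist_force: [4.5, -1.0, -8.8] 
tcp_pos: [0.5928, -0.0283, 0.0556] wrist_force: [4.9, 0.6, -7.3] 
tcp_pos: [0.5925, -0.0283, 0.0566] wrist_force: [3.3, 0.5, -4.7] 
time_s: 15.15
tcp_pos: [0.592, -0.0284, 0.0579]
tool_rot: [-0.0, 0.447, 0.895, -0.0]
wrist_force: [-0.7, -0.7, -1.0]
gripper_width: 0.355
gripper_force: 50.0
```

```bash

a(){ egrep "force: \[|tcp" | tr '\n' ' '; echo; }
python3 -m jog '[{"dx":0,"dy":0,"dz":-0.0005,"yaw":0.14,"fingers":0.02},{"dx":0,"dy":0,"dz":-0.001,"yaw":0.28,"fingers":0.02},{"dx":0,"dy":0,"dz":-0.0015,"yaw":0.42,"fingers":0.02},{"dx":0,"dy":0,"dz":-0.002,"yaw":0.56,"fingers":0.02}]'|a
python3 -m jog '[{"dx":0,"dy":0,"dz":-0.002,"yaw":0,"fingers":0.02},{"dx":0,"dy":0,"dz":-0.004,"yaw":0,"fingers":0.02}]'|a
python3 -m jog '[{"dx":0,"dy":0,"dz":-0.02,"yaw":0,"fingers":0.02},{"dx":0,"dy":0,"dz":-0.04,"yaw":0,"fingers":0.02},{"dx":0,"dy":0,"dz":-0.06,"yaw":0,"fingers":0.02},{"dx":0,"dy":0,"dz":-0.06,"yaw":0,"fingers":0.02}]'|a
python3 - <<'E'
from h import *
f=grab("top")
C=np.array([cast(f,p,.022) for p in ((327.9,156.8),(365.3,151.8),(374.4,206.2),(336.5,210.6))]); print(C.round(3),C.mean(0))
for c in blobs(f,(0,0,110),(180,50,255),(315,140,390,225),300)[:2]: r=rect(f,c,.015); print(r)
g=f["frame"]; print(g[180,350],g[205,330])
to([*C.mean(0),.12],.08)
E
```

```text
tcp_pos: [0.5916, -0.0283, 0.0597] wrist_force: [0.2, -0.4, -1.0] 
tcp_pos: [0.592, -0.0282, 0.064] wrist_force: [-0.8, -0.4, -1.2] 
tcp_pos: [0.5942, -0.0282, 0.1268] wrist_force: [-0.1, 0.3, -0.4] 
[[ 0.656 -0.223]
 [ 0.661 -0.325]
 [ 0.51  -0.328]
 [ 0.508 -0.227]] [ 0.58375385 -0.27585974]
((587.4584350585938, -277.82135009765625), (154.74771118164062, 104.41857147216797), 1.8630032539367676)
[160 156 150] [152 126  94]
{'d': array([-0.2461, -0.0297,  0.0052]), 'ydir': np.float64(0.082), 'yaw': np.float64(0.002)} tcp [ 0.5933 -0.0281  0.1252] F [-0.1  0.6 -0.6] g 0.0329 50.0 t 16.2 q6 -0.13
```

```bash

python3 -m jog '[{"dx":-0.048,"dy":-0.0122,"dz":0,"yaw":0.14,"fingers":0.02},{"dx":-0.096,"dy":-0.0244,"dz":0,"yaw":0.28,"fingers":0.02},{"dx":-0.144,"dy":-0.0366,"dz":0,"yaw":0.42,"fingers":0.02},{"dx":-0.192,"dy":-0.049,"dz":0,"yaw":0.56,"fingers":0.02},{"dx":-0.24,"dy":-0.062,"dz":0,"yaw":0.7,"fingers":0.02}]'|tail -4
python3 -m jog '[{"dx":0,"dy":0,"dz":0,"yaw":0.93,"fingers":0.02},{"dx":0,"dy":0,"dz":0,"yaw":0.93,"fingers":0.02},{"dx":0,"dy":0,"dz":0,"yaw":0.93,"fingers":0.02},{"dx":0,"dy":0,"dz":0,"yaw":0.93,"fingers":0.02},{"dx":0,"dy":0,"dz":0,"yaw":0.93,"fingers":0.02}]'|tail -4
python3 -m jog '[{"dx":0,"dy":0,"dz":0,"yaw":0.23,"fingers":0.02},{"dx":0,"dy":0,"dz":0,"yaw":0.23,"fingers":0.02},{"dx":0,"dy":0,"dz":0,"yaw":0.23,"fingers":0.02}]'|tail -4
python3 - <<'E'
from h import *
to([.55,-.277,.0],-1.55)
f=grab("wrist","w7"); print(proj(f,[.585,-.276,.003]))
for c in blobs(f,(0,0,110),(180,60,255),None,500)[:5]: print(cv2.contourArea(c),cv2.boundingRect(c),rect(f,c,.01))
E
```

```text
tool_rot: [-0.001, 0.89, 0.456, -0.001]
wrist_force: [1.1, -0.2, -0.1]
gripper_width: 0.354
gripper_force: 50.0
tool_rot: [-0.001, 0.995, 0.097, -0.001]
wrist_force: [-0.5, 0.4, -0.4]
gripper_width: 0.357
gripper_force: 50.0
tool_rot: [-0.0, 1.0, -0.015, -0.001]
wrist_force: [-0.2, -0.9, -1.2]
gripper_width: 0.353
gripper_force: 50.0
{'d': array([0.0017, 0.0052, 0.1227]), 'ydir': np.float64(-1.601), 'yaw': np.float64(-0.051)} tcp [ 0.5487 -0.2718  0.1227] F [-0.2 -0.9 -1.2] g 0.0325 50.0 t 17.5 q6 1.14
[256.91574319 155.25631767]
11377.5 (205, 83, 98, 136) ((585.7990112304688, -275.7168273925781), (156.6047821044922, 108.4851303100586), 1.70786714553833)
2069.5 (0, 312, 74, 48) ((332.6415100097656, 55.488128662109375), (123.83910369873047, 83.28900146484375), 88.316162109375)
1348.0 (186, 312, 138, 42) ((328.8315124511719, -265.2139892578125), (195.8433837890625, 72.05841827392578), 88.316162109375)
1125.0 (234, 228, 42, 37) ((466.2878112792969, -268.50494384765625), (52.690673828125, 52.607269287109375), 80.73493194580078)
1100.0 (418, 308, 94, 51) ((318.2415771484375, -563.7559814453125), (136.6485137939453, 87.68553161621094), 87.40940856933594)
```

View pics/w7.png

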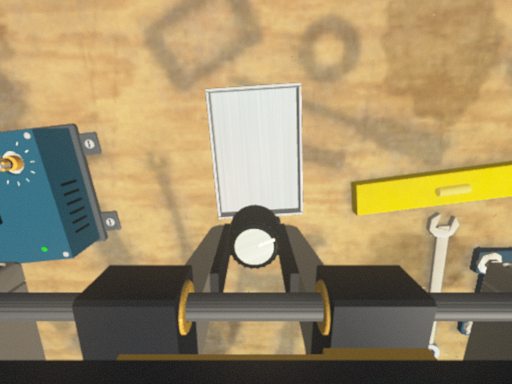

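The picture shows the knob held upright and the tray at about (255,150), which agrees with the measurement. I'll lower it now.

```bash

a(){ egrep "force|tcp|width" | tr '\n' ' '; echo; }
python3 -m jog '[{"dx":0.0017,"dy":0.005,"dz":0.04,"yaw":0,"fingers":0.02},{"dx":0.0017,"dy":0.005,"dz":0.08,"yaw":0,"fingers":0.02},{"dx":0.0017,"dy":0.005,"dz":0.115,"yaw":0,"fingers":0.02},{"dx":0.0017,"dy":0.005,"dz":0.13,"yaw":0,"fingers":0.02},{"dx":0.0017,"dy":0.005,"dz":0.134,"yaw":0,"fingers":0.02}]'|a
python3 -m jog '[{"dx":0,"dy":0,"dz":0.003,"yaw":0,"fingers":0.02},{"dx":0,"dy":0,"dz":0.005,"yaw":0,"fingers":0.02},{"dx":0,"dy":0,"dz":0.005,"yaw":0,"fingers":0.02}]'|a
python3 -m jog '[{"dx":0,"dy":0,"dz":0,"yaw":0,"fingers":0.046},{"dx":0,"dy":0,"dz":0,"yaw":0,"fingers":0.046},{"dx":0,"dy":0,"dz":0,"yaw":0,"fingers":0.046}]'|a
python3 -m jog '[{"dx":0,"dy":0,"dz":-0.03,"yaw":0,"fingers":0.046},{"dx":0,"dy":0,"dz":-0.075,"yaw":0,"fingers":0.06},{"dx":0,"dy":0,"dz":-0.12,"yaw":0,"fingers":0.06},{"dx":0,"dy":0,"dz":-0.16,"yaw":0,"fingers":0.06},{"dx":0,"dy":0,"dz":-0.16,"yaw":0,"fingers":0.06}]'|a
python3 - <<'E'
from h import *
to([.5825,.1032,.145],.08)
f=grab("wrist")
for c in blobs(f,(0,0,0),(180,255,70),(190,60,310,250),100)[:3]: print(cv2.contourArea(c),cv2.boundingRect(c),rect(f,c,.035)[:2])
E
```

```text
tcp_pos: [0.5496, -0.2765, -0.0118] wrist_force: [-0.5, -0.1, -0.3] gripper_width: 0.353 gripper_force: 50.0 
tcp_pos: [0.552, -0.2777, -0.0136] wrist_force: [0.4, -0.2, -0.9] gripper_width: 0.355 gripper_force: 50.0 
tcp_pos: [0.5515, -0.2774, -0.0142] wrist_force: [0.3, -0.4, -0.2] gripper_width: 0.497 gripper_force: 0.0 
tcp_pos: [0.5546, -0.279, 0.1516] wrist_force: [0.0, -0.5, 0.3] gripper_width: 0.655 gripper_force: 0.0 
{'d': array([ 0.0163, -0.3829,  0.0051]), 'ydir': np.float64(-1.601), 'yaw': np.float64(1.461)} tcp [ 0.5546 -0.279   0.1516] F [ 0.  -0.5  0.3] g 0.0602 0.0 t 19.15 q6 1.13
258.5 (192, 225, 18, 25) ((487.8501281738281, -206.54469299316406), (22.608261108398438, 34.9238166809082))
208.5 (299, 225, 11, 25) ((483.4305725097656, -343.0072937011719), (34.651939392089844, 13.344192504882812))
119.5 (241, 173, 25, 18) ((561.707763671875, -277.0406494140625), (19.54464340209961, 31.709918975830078))
```

```bash

python3 -m jog '[{"dx":0.002,"dy":-0.048,"dz":0,"yaw":-0.14,"fingers":0.06},{"dx":0.004,"dy":-0.096,"dz":0,"yaw":-0.28,"fingers":0.06},{"dx":0.006,"dy":-0.144,"dz":0,"yaw":-0.42,"fingers":0.06},{"dx":0.008,"dy":-0.192,"dz":0,"yaw":-0.56,"fingers":0.06},{"dx":0.01,"dy":-0.24,"dz":0,"yaw":-0.7,"fingers":0.06}]' >/dev/null
python3 -m jog '[{"dx":0,"dy":0,"dz":0,"yaw":-0.14,"fingers":0.06},{"dx":0,"dy":0,"dz":0,"yaw":-0.28,"fingers":0.06},{"dx":0,"dy":0,"dz":0,"yaw":-0.42,"fingers":0.06},{"dx":0,"dy":0,"dz":0,"yaw":-0.42,"fingers":0.06}]' >/dev/null
python3 - <<'E'
from h import *
to([.5820,.103,.1447],-.48)
f=grab("wrist")
for c in blobs(f,(0,0,150),(180,60,255),None,40)[:12]:
    r=rect(f,c,.098)
    if abs(r[0][0]-582)<20 and abs(r[0][1]-103)<25: print(r)
E
```

```text
{'d': array([ 0.1314, -0.0516, -0.001 ]), 'ydir': np.float64(-0.478), 'yaw': np.float64(0.002)} tcp [ 0.5673 -0.0374  0.1437] F [ 0.1  0.4 -0.6] g 0.0602 0.0 t 20.1 q6 0.41
((581.3504028320312, 103.29792785644531), (25.289533615112305, 25.477317810058594), 2.3172645568847656)
```

```bash

a(){ egrep "force|tcp|width" | tr '\n' ' '; echo; }
python3 -m jog '[{"dx":0.044,"dy":-0.0172,"dz":0,"yaw":0,"fingers":0.06},{"dx":0.088,"dy":-0.0345,"dz":0,"yaw":0,"fingers":0.06},{"dx":0.1315,"dy":-0.0518,"dz":0,"yaw":0,"fingers":0.06},{"dx":0.1315,"dy":-0.0518,"dz":0.02,"yaw":0,"fingers":0.06},{"dx":0.1315,"dy":-0.0518,"dz":0.05,"yaw":0,"fingers":0.06}]'|a
python3 -m jog '[{"dx":0,"dy":0,"dz":0.03,"yaw":0,"fingers":0.06},{"dx":0,"dy":0,"dz":0.045,"yaw":0,"fingers":0.06},{"dx":0,"dy":0,"dz":0.049,"yaw":0,"fingers":0.06},{"dx":0,"dy":0,"dz":0.049,"yaw":0,"fingers":0.06}]'|a
python3 -m jog '[{"dx":0,"dy":0,"dz":0,"yaw":0,"fingers":0.02},{"dx":0,"dy":0,"dz":0,"yaw":0,"fingers":0.02},{"dx":0,"dy":0,"dz":0,"yaw":0,"fingers":0.02},{"dx":0,"dy":0,"dz":0,"yaw":0,"fingers":0.02},{"dx":0,"dy":0,"dz":0,"yaw":0,"fingers":0.02}]' 10|a
```

```text
tcp_pos: [0.5845, 0.1046, 0.0955] wrist_force: [-0.5, -0.2, -0.8] gripper_width: 0.655 gripper_force: 0.0 
tcp_pos: [0.5832, 0.1027, 0.046] wrist_force: [0.2, 0.9, -0.2] gripper_width: 0.65 gripper_force: 0.0 
tcp_pos: [0.583, 0.1033, 0.047] wrist_force: [-4.0, 1.5, 5.9] gripper_width: 0.365 gripper_force: 10.0
```

```bash

a(){ egrep "force: \[|tcp" | tr '\n' ' '; echo; }
python3 -m jog '[{"dx":0,"dy":-0.001,"dz":-0.0005,"yaw":0,"fingers":0.02},{"dx":0,"dy":-0.001,"dz":-0.0005,"yaw":0,"fingers":0.02}]' 50|a
python3 -m jog '[{"dx":0,"dy":0,"dz":0,"yaw":-0.14,"fingers":0.02},{"dx":0,"dy":0,"dz":-0.0002,"yaw":-0.28,"fingers":0.02},{"dx":0,"dy":0,"dz":-0.0004,"yaw":-0.42,"fingers":0.02},{"dx":0,"dy":0,"dz":-0.0007,"yaw":-0.56,"fingers":0.02}]'|a
python3 -m jog '[{"dx":0,"dy":0,"dz":-0.0002,"yaw":-0.14,"fingers":0.02},{"dx":0,"dy":0,"dz":-0.0004,"yaw":-0.28,"fingers":0.02},{"dx":0,"dy":0,"dz":-0.0006,"yaw":-0.42,"fingers":0.02},{"dx":0,"dy":0,"dz":-0.0008,"yaw":-0.56,"fingers":0.02}]'|a
python3 -m jog '[{"dx":0,"dy":0,"dz":0,"yaw":0.14,"fingers":0.02},{"dx":0,"dy":0,"dz":-0.0003,"yaw":0.28,"fingers":0.02},{"dx":0,"dy":0,"dz":-0.0006,"yaw":0.42,"fingers":0.02},{"dx":0,"dy":0,"dz":-0.0009,"yaw":0.56,"fingers":0.02}]'|a
python3 -m jog '[{"dx":0,"dy":0,"dz":-0.0002,"yaw":0.14,"fingers":0.02},{"dx":0,"dy":0,"dz":-0.0004,"yaw":0.28,"fingers":0.02},{"dx":0,"dy":0,"dz":-0.0007,"yaw":0.42,"fingers":0.02},{"dx":0,"dy":0,"dz":-0.001,"yaw":0.56,"fingers":0.02}]'|a
python3 -m jog '[{"dx":0,"dy":0,"dz":0,"yaw":-0.14,"fingers":0.02},{"dx":0,"dy":0,"dz":-0.0003,"yaw":-0.28,"fingers":0.02},{"dx":0,"dy":0,"dz":-0.0006,"yaw":-0.42,"fingers":0.02},{"dx":0,"dy":0,"dz":-0.0009,"yaw":-0.56,"fingers":0.02}]'|a
python3 -m jog '[{"dx":0,"dy":0,"dz":-0.0002,"yaw":-0.14,"fingers":0.02},{"dx":0,"dy":0,"dz":-0.0004,"yaw":-0.28,"fingers":0.02},{"dx":0,"dy":0,"dz":-0.0007,"yaw":-0.42,"fingers":0.02},{"dx":0,"dy":0,"dz":-0.001,"yaw":-0.56,"fingers":0.02}]'
```

```text
tcp_pos: [0.583, 0.1034, 0.0471] wrist_force: [1.7, 0.1, 0.8] 
tcp_pos: [0.5826, 0.1034, 0.0473] wrist_force: [0.8, 1.0, -2.6] 
tcp_pos: [0.5821, 0.1034, 0.0478] wrist_force: [1.0, 0.8, -5.0] 
tcp_pos: [0.5826, 0.1034, 0.0485] wrist_force: [3.9, 0.5, -8.3] 
tcp_pos: [0.5828, 0.1033, 0.0497] wrist_force: [4.3, -0.6, -8.3] 
tcp_pos: [0.5825, 0.1034, 0.0503] wrist_force: [3.5, 0.8, -9.6] 
time_s: 24.15
tcp_pos: [0.5821, 0.1034, 0.0512]
tool_rot: [-0.0, 0.447, 0.895, -0.0]
wrist_force: [2.9, 1.3, -7.0]
gripper_width: 0.356
gripper_force: 50.0
```

```bash

a(){ egrep "force: \[|tcp" | tr '\n' ' '; echo; }
python3 -m jog '[{"dx":0,"dy":0,"dz":0,"yaw":0.14,"fingers":0.02},{"dx":0,"dy":0,"dz":-0.0003,"yaw":0.28,"fingers":0.02},{"dx":0,"dy":0,"dz":-0.0006,"yaw":0.42,"fingers":0.02},{"dx":0,"dy":0,"dz":-0.0009,"yaw":0.56,"fingers":0.02}]'|a
python3 -m jog '[{"dx":0,"dy":0,"dz":-0.0002,"yaw":0.14,"fingers":0.02},{"dx":0,"dy":0,"dz":-0.0004,"yaw":0.28,"fingers":0.02},{"dx":0,"dy":0,"dz":-0.0007,"yaw":0.42,"fingers":0.02},{"dx":0,"dy":0,"dz":-0.001,"yaw":0.56,"fingers":0.02}]'|a
python3 -m jog '[{"dx":0,"dy":0,"dz":0,"yaw":-0.14,"fingers":0.02},{"dx":0,"dy":0,"dz":-0.0003,"yaw":-0.28,"fingers":0.02},{"dx":0,"dy":0,"dz":-0.0006,"yaw":-0.42,"fingers":0.02},{"dx":0,"dy":0,"dz":-0.0009,"yaw":-0.56,"fingers":0.02}]'|a
python3 -m jog '[{"dx":0,"dy":0,"dz":-0.0002,"yaw":-0.14,"fingers":0.02},{"dx":0,"dy":0,"dz":-0.0004,"yaw":-0.28,"fingers":0.02},{"dx":0,"dy":0,"dz":-0.0007,"yaw":-0.42,"fingers":0.02},{"dx":0,"dy":0,"dz":-0.001,"yaw":-0.56,"fingers":0.02}]'|a
python3 -m jog '[{"dx":0,"dy":0,"dz":0,"yaw":0.14,"fingers":0.02},{"dx":0,"dy":0,"dz":-0.0003,"yaw":0.28,"fingers":0.02},{"dx":0,"dy":0,"dz":-0.0006,"yaw":0.42,"fingers":0.02},{"dx":0,"dy":0,"dz":-0.0009,"yaw":0.56,"fingers":0.02}]'|a
python3 -m jog '[{"dx":0,"dy":0,"dz":-0.0002,"yaw":0.14,"fingers":0.02},{"dx":0,"dy":0,"dz":-0.0004,"yaw":0.28,"fingers":0.02},{"dx":0,"dy":0,"dz":-0.0007,"yaw":0.42,"fingers":0.02},{"dx":0,"dy":0,"dz":-0.001,"yaw":0.56,"fingers":0.02}]'|a
python3 -m jog '[{"dx":0,"dy":0,"dz":0,"yaw":-0.14,"fingers":0.02},{"dx":0,"dy":0,"dz":-0.0003,"yaw":-0.28,"fingers":0.02},{"dx":0,"dy":0,"dz":-0.0006,"yaw":-0.42,"fingers":0.02},{"dx":0,"dy":0,"dz":-0.0009,"yaw":-0.56,"fingers":0.02}]'|a
python3 -m jog '[{"dx":0,"dy":0,"dz":-0.0002,"yaw":-0.14,"fingers":0.02},{"dx":0,"dy":0,"dz":-0.0004,"yaw":-0.28,"fingers":0.02},{"dx":0,"dy":0,"dz":-0.0007,"yaw":-0.42,"fingers":0.02},{"dx":0,"dy":0,"dz":-0.001,"yaw":-0.56,"fingers":0.02}]'|a
python3 -m jog '[{"dx":0,"dy":0,"dz":0,"yaw":0.14,"fingers":0.02},{"dx":0,"dy":0,"dz":-0.0003,"yaw":0.28,"fingers":0.02},{"dx":0,"dy":0,"dz":-0.0006,"yaw":0.42,"fingers":0.02},{"dx":0,"dy":0,"dz":-0.0009,"yaw":0.56,"fingers":0.02}]'|a
python3 -m jog '[{"dx":0,"dy":0,"dz":-0.0002,"yaw":0.14,"fingers":0.02},{"dx":0,"dy":0,"dz":-0.0004,"yaw":0.28,"fingers":0.02},{"dx":0,"dy":0,"dz":-0.0007,"yaw":0.42,"fingers":0.02},{"dx":0,"dy":0,"dz":-0.001,"yaw":0.56,"fingers":0.02}]'
```

```text
tcp_pos: [0.5825, 0.1034, 0.0522] wrist_force: [4.0, 0.3, -9.5] 
tcp_pos: [0.5829, 0.1032, 0.0533] wrist_force: [3.1, -1.1, -7.0] 
tcp_pos: [0.5826, 0.1034, 0.0542] wrist_force: [3.5, 0.4, -8.4] 
tcp_pos: [0.5821, 0.1034, 0.055] wrist_force: [2.0, 0.6, -7.8] 
tcp_pos: [0.5824, 0.1034, 0.0559] wrist_force: [3.6, 1.4, -9.9] 
tcp_pos: [0.5827, 0.1031, 0.057] wrist_force: [4.8, 0.2, -9.4] 
tcp_pos: [0.5825, 0.1033, 0.058] wrist_force: [3.1, 0.3, -6.3] 
tcp_pos: [0.5822, 0.1034, 0.0594] wrist_force: [0.0, -0.2, -1.0] 
tcp_pos: [0.5821, 0.1033, 0.0604] wrist_force: [-1.3, -0.1, -0.6] 
time_s: 28.15
tcp_pos: [0.5821, 0.1033, 0.0614]
tool_rot: [-0.0, 0.857, 0.516, -0.0]
wrist_force: [0.3, -0.5, -0.6]
gripper_width: 0.35
gripper_force: 50.0
```

```bash

python3 -m jog '[{"dx":0,"dy":0,"dz":-0.003,"yaw":0,"fingers":0.02},{"dx":0,"dy":0,"dz":-0.015,"yaw":0,"fingers":0.02},{"dx":0,"dy":0,"dz":-0.04,"yaw":0,"fingers":0.02},{"dx":0,"dy":0,"dz":-0.065,"yaw":0,"fingers":0.02}]'|tail -3
python3 -m jog '[{"dx":-0.04,"dy":0.0259,"dz":0,"yaw":0,"fingers":0.02},{"dx":-0.08,"dy":0.0518,"dz":0,"yaw":0,"fingers":0.02},{"dx":-0.12,"dy":0.0777,"dz":0,"yaw":0,"fingers":0.02},{"dx":-0.16,"dy":0.1036,"dz":0,"yaw":0,"fingers":0.02},{"dx":-0.2,"dy":0.13,"dz":0,"yaw":0,"fingers":0.02}]'|tail -3
python3 -m jog '[{"dx":-0.04,"dy":0.0259,"dz":0,"yaw":0.14,"fingers":0.02},{"dx":-0.08,"dy":0.0518,"dz":0,"yaw":0.28,"fingers":0.02},{"dx":-0.12,"dy":0.077,"dz":0,"yaw":0.42,"fingers":0.02},{"dx":-0.12,"dy":0.077,"dz":0,"yaw":0.56,"fingers":0.02},{"dx":-0.12,"dy":0.077,"dz":0,"yaw":0.7,"fingers":0.02}]'|tail -3
python3 -m jog '[{"dx":0,"dy":0,"dz":0,"yaw":0.14,"fingers":0.02},{"dx":0,"dy":0,"dz":0,"yaw":0.28,"fingers":0.02},{"dx":0,"dy":0,"dz":0,"yaw":0.39,"fingers":0.02},{"dx":0,"dy":0,"dz":0,"yaw":0.39,"fingers":0.02}]'|tail -3
python3 - <<'E'
from h import *
to([.622,-.277,-.013],-1.57)
f=grab("wrist"); g=grab("top")
for c in blobs(f,(0,0,110),(180,60,255),None,2000)[:3]: print(cv2.contourArea(c),rect(f,c,.01))
for c in blobs(g,(0,0,110),(180,50,255),(315,140,390,225),300)[:2]: print(rect(g,c,.015))
E
```

```text
wrist_force: [1.2, -0.3, -1.5]
gripper_width: 0.355
gripper_force: 50.0
wrist_force: [-0.1, 0.5, -0.5]
gripper_width: 0.353
gripper_force: 50.0
wrist_force: [-0.7, 0.2, -0.4]
gripper_width: 0.357
gripper_force: 50.0
wrist_force: [-0.2, -0.0, -1.2]
gripper_width: 0.354
gripper_force: 50.0
{'d': array([0.004 , 0.0008, 0.1404]), 'ydir': np.float64(-1.569), 'yaw': np.float64(0.001)} tcp [ 0.6179 -0.2762  0.1274] F [-0.2 -0.  -1.2] g 0.0325 50.0 t 29.95 q6 1.15
5685.0 ((611.7149658203125, -274.7976379394531), (103.22944641113281, 108.51652526855469), 1.684369683265686)
2087.5 ((388.5557861328125, 47.77809524536133), (84.07991790771484, 125.24386596679688), 0.050812892615795135)
((564.8340454101562, -338.4925231933594), (76.18116760253906, 208.04360961914062), 81.2098617553711)
((632.4762573242188, -264.94390869140625), (97.47705078125, 229.99974060058594), 51.492156982421875)
```

```bash

a(){ egrep "force|tcp|width" | tr '\n' ' '; echo; }
python3 -m jog '[{"dx":0.004,"dy":0.001,"dz":0.04,"yaw":0,"fingers":0.02},{"dx":0.004,"dy":0.001,"dz":0.08,"yaw":0,"fingers":0.02},{"dx":0.004,"dy":0.001,"dz":0.115,"yaw":0,"fingers":0.02},{"dx":0.004,"dy":0.001,"dz":0.13,"yaw":0,"fingers":0.02},{"dx":0.004,"dy":0.001,"dz":0.136,"yaw":0,"fingers":0.02}]'|a
python3 -m jog '[{"dx":0,"dy":0,"dz":0.003,"yaw":0,"fingers":0.02},{"dx":0,"dy":0,"dz":0.004,"yaw":0,"fingers":0.02},{"dx":0,"dy":0,"dz":0.004,"yaw":0,"fingers":0.02}]'|a
python3 -m jog '[{"dx":0,"dy":0,"dz":0,"yaw":0,"fingers":0.046},{"dx":0,"dy":0,"dz":0,"yaw":0,"fingers":0.046},{"dx":0,"dy":0,"dz":0,"yaw":0,"fingers":0.046}]'|a
python3 -m jog '[{"dx":0,"dy":0,"dz":-0.03,"yaw":0,"fingers":0.046},{"dx":0,"dy":0,"dz":-0.075,"yaw":0,"fingers":0.06},{"dx":0,"dy":0,"dz":-0.12,"yaw":0,"fingers":0.06},{"dx":0,"dy":0,"dz":-0.16,"yaw":0,"fingers":0.06},{"dx":-0.04,"dy":0,"dz":-0.18,"yaw":0,"fingers":0.06}]'|a
python3 - <<'E'
from h import *
to([.5333,.0328,.15],.078)
f=grab("wrist","w8")
E
```

```text
tcp_pos: [0.6209, -0.2767, -0.0109] wrist_force: [0.4, -0.3, -0.6] gripper_width: 0.354 gripper_force: 50.0 
tcp_pos: [0.6229, -0.2776, -0.012] wrist_force: [-0.0, -0.3, -0.9] gripper_width: 0.355 gripper_force: 50.0 
tcp_pos: [0.6222, -0.2773, -0.0129] wrist_force: [-0.3, -1.0, 0.4] gripper_width: 0.5 gripper_force: 0.0 
tcp_pos: [0.5867, -0.2781, 0.1711] wrist_force: [0.3, -1.3, 0.4] gripper_width: 0.654 gripper_force: 0.0 
{'d': array([-0.0532, -0.3111,  0.0196]), 'ydir': np.float64(-1.57), 'yaw': np.float64(1.494)} tcp [ 0.5867 -0.2781  0.1711] F [ 0.3 -1.3  0.4] g 0.0601 0.0 t 31.65 q6 1.12
```

View pics/w8.png

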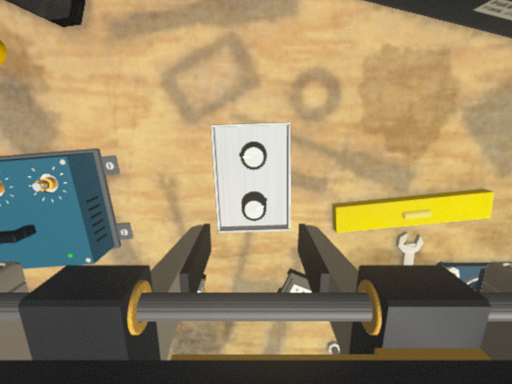

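Both knobs stand in the tray, at (253,156) and (254,208), and the spindles are bare and seated. Next is the hood handle.

```bash

python3 -m jog '[{"dx":-0.008,"dy":-0.046,"dz":0,"yaw":-0.14,"fingers":0.06},{"dx":-0.016,"dy":-0.092,"dz":0,"yaw":-0.28,"fingers":0.06},{"dx":-0.024,"dy":-0.138,"dz":0,"yaw":-0.42,"fingers":0.06},{"dx":-0.032,"dy":-0.184,"dz":0,"yaw":-0.56,"fingers":0.06},{"dx":-0.04,"dy":-0.23,"dz":0,"yaw":-0.7,"fingers":0.06}]' >/dev/null
python3 -m jog '[{"dx":0,"dy":0,"dz":0,"yaw":-0.14,"fingers":0.05},{"dx":0,"dy":0,"dz":0,"yaw":-0.28,"fingers":0.05},{"dx":0,"dy":0,"dz":0,"yaw":-0.42,"fingers":0.05},{"dx":0,"dy":0,"dz":0,"yaw":-0.56,"fingers":0.05},{"dx":0,"dy":0,"dz":0,"yaw":-0.7,"fingers":0.05}]' >/dev/null
python3 -m jog '[{"dx":0,"dy":0,"dz":0,"yaw":-0.14,"fingers":0.05},{"dx":0,"dy":0,"dz":0,"yaw":-0.25,"fingers":0.05},{"dx":0,"dy":0,"dz":0,"yaw":-0.25,"fingers":0.05}]' >/dev/null
python3 - <<'E'
from h import *
to([.5335,.0328,.043],.078)
f=grab("wrist"); 
u=proj(f,[.5335,.0328,.09]); print(u)
u=u.astype(int)
for c in blobs(f,(0,0,0),(180,255,65),(u[0]-25,u[1]-60,u[0]+25,u[1]+50),60)[:3]: print(cv2.contourArea(c),rect(f,c,.095))
E
```

```text
{'d': array([ 0.0803, -0.0017,  0.1234]), 'ydir': np.float64(0.08), 'yaw': np.float64(0.002)} tcp [ 0.5417 -0.0471  0.1664] F [-0.7 -0.1 -0.3] g 0.0501 0.0 t 33.0 q6 -0.17
[253.50761801 119.05757125]
626.5 ((531.02294921875, 32.40987014770508), (10.059962272644043, 67.7071304321289), 4.712048053741455)
```

```bash

a(){ egrep "force|tcp|width" | tr '\n' ' '; echo; }
python3 -m jog '[{"dx":0.04,"dy":-0.0015,"dz":0,"yaw":0,"fingers":0.05},{"dx":0.08,"dy":-0.003,"dz":0.02,"yaw":0,"fingers":0.05},{"dx":0.08,"dy":-0.003,"dz":0.06,"yaw":0,"fingers":0.05},{"dx":0.08,"dy":-0.003,"dz":0.1,"yaw":0,"fingers":0.05},{"dx":0.08,"dy":-0.003,"dz":0.116,"yaw":0,"fingers":0.05}]'|a
python3 -m jog '[{"dx":0,"dy":0,"dz":0.004,"yaw":0,"fingers":0.04},{"dx":0,"dy":0,"dz":0.007,"yaw":0,"fingers":0.035},{"dx":0,"dy":0,"dz":0.007,"yaw":0,"fingers":0.03}]'|a
python3 -m jog '[{"dx":0,"dy":0,"dz":0,"yaw":0,"fingers":0.0},{"dx":0,"dy":0,"dz":0,"yaw":0,"fingers":0.0},{"dx":0,"dy":0,"dz":0,"yaw":0,"fingers":0.0},{"dx":0,"dy":0,"dz":0,"yaw":0,"fingers":0.0}]' 10|a
```

```text
tcp_pos: [0.5302, 0.0327, 0.0474] wrist_force: [-0.2, -0.3, -0.2] gripper_width: 0.545 gripper_force: 0.0 
tcp_pos: [0.5333, 0.0324, 0.0442] wrist_force: [-0.4, -0.9, 0.1] gripper_width: 0.33 gripper_force: 0.0 
tcp_pos: [0.533, 0.0324, 0.0443] wrist_force: [-1.9, -0.9, 6.6] gripper_width: 0.128 gripper_force: 10.0
```

```bash

a(){ egrep "force|tcp|width" | tr '\n' ' '; echo; }
python3 -m jog '[{"dx":0,"dy":0,"dz":0,"yaw":0,"fingers":0.0},{"dx":0,"dy":0,"dz":-0.002,"yaw":0,"fingers":0.0},{"dx":0,"dy":0,"dz":-0.005,"yaw":0,"fingers":0.0},{"dx":0,"dy":0,"dz":-0.01,"yaw":0,"fingers":0.0},{"dx":0,"dy":0,"dz":-0.01,"yaw":0,"fingers":0.0}]' 60|a
python3 -m jog '[{"dx":0,"dy":0,"dz":-0.015,"yaw":0,"fingers":0.0},{"dx":0,"dy":0,"dz":-0.03,"yaw":0,"fingers":0.0},{"dx":0,"dy":0,"dz":-0.05,"yaw":0,"fingers":0.0},{"dx":0,"dy":0,"dz":-0.07,"yaw":0,"fingers":0.0},{"dx":0,"dy":0,"dz":-0.09,"yaw":0,"fingers":0.0}]'|a
python3 -m jog '[{"dx":0,"dy":0,"dz":-0.02,"yaw":0,"fingers":0.0},{"dx":0,"dy":0,"dz":-0.03,"yaw":0,"fingers":0.0},{"dx":0,"dy":0,"dz":-0.03,"yaw":0,"fingers":0.0}]'|a
python3 - <<'E'
from h import *
to([.45,.37,.045],.078)
f=grab("top","t9")
E
```

```text
tcp_pos: [0.5329, 0.0324, 0.0541] wrist_force: [0.5, -0.1, -3.6] gripper_width: 0.123 gripper_force: 60.0 
tcp_pos: [0.5322, 0.0324, 0.1441] wrist_force: [0.0, -0.1, -3.9] gripper_width: 0.122 gripper_force: 60.0 
tcp_pos: [0.5335, 0.0325, 0.1746] wrist_force: [-0.6, 0.7, -3.2] gripper_width: 0.126 gripper_force: 60.0 
{'d': array([ 0.3431, -0.0569,  0.1295]), 'ydir': np.float64(0.079), 'yaw': np.float64(0.001)} tcp [0.5335 0.0325 0.1746] F [-0.6  0.7 -3.2] g 0.0116 60.0 t 35.55 q6 -0.02
```

View pics/t9.png

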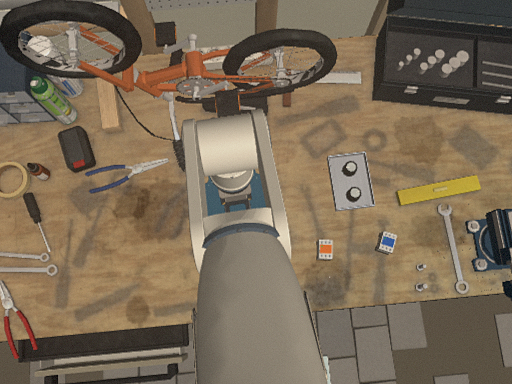

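The hood is in hand and clear, weighing about 3.5 N. The knobs are still in the tray and the modules haven't moved, at (326,249) and (388,242). Now I'll carry the hood to the left bench.

```bash

a(){ egrep "force|tcp|width" | tr '\n' ' '; echo; }
python3 -m jog '[{"dx":0.02,"dy":-0.0035,"dz":0,"yaw":0,"fingers":0.0},{"dx":0.06,"dy":-0.01,"dz":0,"yaw":0,"fingers":0.0},{"dx":0.1,"dy":-0.017,"dz":0,"yaw":0,"fingers":0.0},{"dx":0.14,"dy":-0.024,"dz":0,"yaw":0,"fingers":0.0},{"dx":0.18,"dy":-0.03,"dz":0,"yaw":0,"fingers":0.0}]'|a
python3 -m jog '[{"dx":0.04,"dy":-0.006,"dz":0,"yaw":0,"fingers":0.0},{"dx":0.08,"dy":-0.012,"dz":0,"yaw":0,"fingers":0.0},{"dx":0.12,"dy":-0.02,"dz":0,"yaw":0,"fingers":0.0},{"dx":0.155,"dy":-0.026,"dz":0,"yaw":0,"fingers":0.0},{"dx":0.162,"dy":-0.028,"dz":0,"yaw":0,"fingers":0.0}]'|a
python3 -m jog '[{"dx":0,"dy":0,"dz":0.03,"yaw":0,"fingers":0.0},{"dx":0,"dy":0,"dz":0.06,"yaw":0,"fingers":0.0},{"dx":0,"dy":0,"dz":0.09,"yaw":0,"fingers":0.0},{"dx":0,"dy":0,"dz":0.115,"yaw":0,"fingers":0.0},{"dx":0,"dy":0,"dz":0.13,"yaw":0,"fingers":0.0}]'|a
python3 -m jog '[{"dx":0,"dy":0,"dz":0,"yaw":0,"fingers":0.0},{"dx":0,"dy":0,"dz":0.004,"yaw":0,"fingers":0.0},{"dx":0,"dy":0,"dz":0.007,"yaw":0,"fingers":0.0},{"dx":0,"dy":0,"dz":0.007,"yaw":0,"fingers":0.0}]'|a
```

```text
tcp_pos: [0.487, 0.2105, 0.172] wrist_force: [1.2, -1.0, -3.1] gripper_width: 0.125 gripper_force: 60.0 
tcp_pos: [0.4462, 0.3717, 0.1719] wrist_force: [0.1, 0.4, -3.6] gripper_width: 0.122 gripper_force: 60.0 
tcp_pos: [0.4462, 0.3669, 0.0404] wrist_force: [-0.9, -0.3, -4.3] gripper_width: 0.121 gripper_force: 60.0 
tcp_pos: [0.4482, 0.3691, 0.0371] wrist_force: [-0.5, 0.1, -3.3] gripper_width: 0.123 gripper_force: 60.0
```

```bash

a(){ egrep "force|tcp|width" | tr '\n' ' '; echo; }
python3 -m jog '[{"dx":0,"dy":0,"dz":0.0015,"yaw":0,"fingers":0.0},{"dx":0,"dy":0,"dz":0.0015,"yaw":0,"fingers":0.0}]'|a
python3 -m jog '[{"dx":0,"dy":0,"dz":0.0015,"yaw":0,"fingers":0.0},{"dx":0,"dy":0,"dz":0.0015,"yaw":0,"fingers":0.0}]'|a
python3 -m jog '[{"dx":0,"dy":0,"dz":0.0005,"yaw":0,"fingers":0.0},{"dx":0,"dy":0,"dz":0.0005,"yaw":0,"fingers":0.0}]'|a
```

```text
tcp_pos: [0.4479, 0.3689, 0.0354] wrist_force: [-0.5, 0.2, -3.6] gripper_width: 0.122 gripper_force: 60.0 
tcp_pos: [0.4481, 0.3691, 0.0343] wrist_force: [-1.2, -0.9, 4.7] gripper_width: 0.12 gripper_force: 60.0 
tcp_pos: [0.4481, 0.3691, 0.0343] wrist_force: [-2.1, -2.3, 10.2] gripper_width: 0.122 gripper_force: 60.0
```

```bash

a(){ egrep "force|tcp|width|time" | tr '\n' ' '; echo; }
python3 -m jog '[{"dx":0,"dy":0,"dz":-0.001,"yaw":0,"fingers":0.0},{"dx":0,"dy":0,"dz":-0.001,"yaw":0,"fingers":0.04},{"dx":0,"dy":0,"dz":-0.001,"yaw":0,"fingers":0.04},{"dx":0,"dy":0,"dz":-0.001,"yaw":0,"fingers":0.04},{"dx":0,"dy":0,"dz":-0.001,"yaw":0,"fingers":0.04}]'|a
python3 -m jog '[{"dx":0,"dy":0,"dz":-0.04,"yaw":0,"fingers":0.04},{"dx":0,"dy":0,"dz":-0.085,"yaw":0,"fingers":0.06},{"dx":0,"dy":0,"dz":-0.13,"yaw":0,"fingers":0.06},{"dx":-0.05,"dy":0,"dz":-0.13,"yaw":0,"fingers":0.06},{"dx":-0.1,"dy":0,"dz":-0.13,"yaw":0,"fingers":0.06}]'|a
python3 - <<'E'
from h import *
f=grab("top")
c=blobs(f,(95,90,40),(115,255,200),(50,160,200,300),800)[0]; print("hood",rect(f,c,.054))
for n,lo,hi,roi in (("or",(5,150,150),(20,255,255),(305,220,350,280)),("bl",(105,140,80),(125,255,255),(365,215,415,270))):
    c=blobs(f,lo,hi,roi,20)[0]; print(n,cv2.minAreaRect(c),rect(f,c,.045))
to([.409,-.181,.0],-1.5)
E
```

```text
time_s: 38.6 tcp_pos: [0.4478, 0.3688, 0.0339] wrist_force: [-0.5, -0.4, -0.4] gripper_width: 0.43 gripper_force: 0.0 
time_s: 39.1 tcp_pos: [0.4566, 0.2694, 0.1657] wrist_force: [0.6, -0.8, -0.7] gripper_width: 0.651 gripper_force: 0.0 Traceback (most recent call last):
  File "<stdin>", line 3, in <module>
IndexError: list index out of range
```

```bash

python3 -m jog '[{"dx":-0.047,"dy":-0.0088,"dz":0,"yaw":0,"fingers":0.07},{"dx":-0.094,"dy":-0.0176,"dz":0,"yaw":0,"fingers":0.07},{"dx":-0.141,"dy":-0.0264,"dz":0,"yaw":0,"fingers":0.07},{"dx":-0.188,"dy":-0.0352,"dz":0,"yaw":0,"fingers":0.07},{"dx":-0.235,"dy":-0.044,"dz":0,"yaw":0,"fingers":0.07}]' >/dev/null
python3 -m jog '[{"dx":-0.047,"dy":-0.0088,"dz":0,"yaw":0.09,"fingers":0.07},{"dx":-0.094,"dy":-0.0176,"dz":0,"yaw":0.17,"fingers":0.07},{"dx":-0.141,"dy":-0.0264,"dz":0,"yaw":0.17,"fingers":0.07},{"dx":-0.188,"dy":-0.036,"dz":0,"yaw":0.17,"fingers":0.07},{"dx":-0.21,"dy":-0.04,"dz":0,"yaw":0.17,"fingers":0.07}]' >/dev/null
python3 - <<'E'
from h import *
to([.409,-.181,.0],-.094)
f=grab("wrist"); g=grab("top")
cv2.imwrite("pics/p10.png",np.hstack([f["frame"][:300,60:460],cv2.resize(g["frame"][130:300,60:290],(400,300),interpolation=cv2.INTER_CUBIC)])[...,::-1])
print(proj(f,[.409,-.181,.045]))
for n,lo,hi in (("or",(5,150,150),(20,255,255)),):
  for c in blobs(f,lo,hi,None,100)[:3]: print(n,cv2.minAreaRect(c),rect(f,c,.045))
E
```

```text
{'d': array([0.0038, 0.0022, 0.1642]), 'ydir': np.float64(-0.093), 'yaw': np.float64(0.001)} tcp [ 0.4064 -0.1844  0.1642] F [0.2 0.7 0.3] g 0.07 0.0 t 40.15 q6 -0.34
[256.80334054 183.02333087]
or ((387.6558837890625, 307.8975524902344), (53.846656799316406, 21.767139434814453), 81.11934661865234) ((580.0514526367188, -382.68377685546875), (30.77497100830078, 93.48278045654297), 8.976881980895996)
or ((257.3328857421875, 182.6754150390625), (16.39835548400879, 22.127269744873047), 3.012787342071533) ((409.6430969238281, -180.87579345703125), (28.363576889038086, 20.655773162841797), 82.35418701171875)
```

View pics/p10.png

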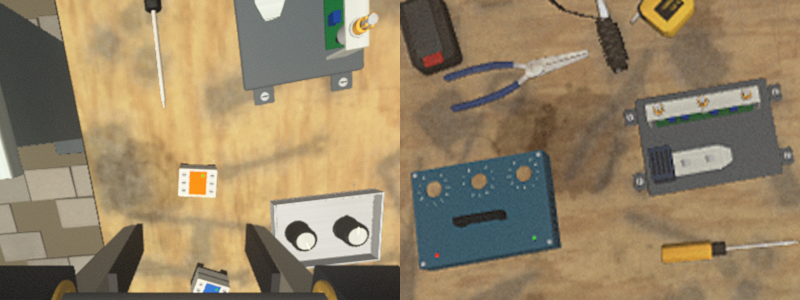

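The wrist view shows the orange module at (257,183). The top view shows the hood standing upright, and the rail with its nose, two domes and power pack. Next I'll grasp the orange module.

```bash

a(){ egrep "force|tcp|width" | tr '\n' ' '; echo; }
python3 -m jog '[{"dx":0.004,"dy":0.0028,"dz":0.04,"yaw":0.017,"fingers":0.07},{"dx":0.004,"dy":0.0028,"dz":0.09,"yaw":0.017,"fingers":0.07},{"dx":0.004,"dy":0.0028,"dz":0.13,"yaw":0.017,"fingers":0.07},{"dx":0.004,"dy":0.0028,"dz":0.16,"yaw":0.017,"fingers":0.07},{"dx":0.004,"dy":0.0028,"dz":0.174,"yaw":0.017,"fingers":0.07}]'|a
python3 -m jog '[{"dx":0,"dy":0,"dz":0,"yaw":0,"fingers":0.07},{"dx":0,"dy":0,"dz":0,"yaw":0,"fingers":0.04},{"dx":0,"dy":0,"dz":0,"yaw":0,"fingers":0.04},{"dx":0,"dy":0,"dz":0,"yaw":0,"fingers":0.04},{"dx":0,"dy":0,"dz":0,"yaw":0,"fingers":0.04}]' 8|a
python3 - <<'E'
from h import *
to([.409,-.181,.0],-.094)
g=grab("top")
for n,p,z in (("pack edge",(217,220.7),.04),("domeF",(223.3,222.4),.022),("domeN",(238.8,220.7),.022),("nose",(252.6,219),.02)): print(n,cast(g,p,z))
# unit-frame predictions
c=np.array([.5466,.0341]); a=.078; R=np.array([[np.cos(a),-np.sin(a)],[np.sin(a),np.cos(a)]])
for n,p,z in (("domeF",(223.3,222.4),.022),("domeN",(238.8,220.7),.022),("nose",(252.6,219),.02)): print(n,R.T@(cast(g,p,z)-c))
E
```

```text
tcp_pos: [0.4085, -0.1754, -0.0125] wrist_force: [-0.1, 0.0, 0.5] gripper_width: 0.757 gripper_force: 0.0 
tcp_pos: [0.4112, -0.1777, -0.009] wrist_force: [0.2, 2.1, 7.6] gripper_width: 0.523 gripper_force: 7.9 
{'d': array([-0.0035, -0.0018, -0.009 ]), 'ydir': np.float64(-0.108), 'yaw': np.float64(-0.014)} tcp [ 0.4112 -0.1777 -0.009 ] F [0.2 2.1 7.6] g 0.048 7.9 t 41.25 q6 -0.3
pack edge [0.50730899 0.0869918 ]
domeF [0.50443152 0.07195722]
domeN [0.50511422 0.0311637 ]
nose [ 0.50656102 -0.00527758]
domeF [-0.0390904   0.04102792]
domeN [-0.04158845  0.00030524]
nose [-0.04298558 -0.03613798]
```

```bash

a(){ egrep "force|tcp|width" | tr '\n' ' '; echo; }
python3 -m jog '[{"dx":0,"dy":0,"dz":0,"yaw":0,"fingers":0.03},{"dx":0,"dy":0,"dz":0,"yaw":0,"fingers":0.03},{"dx":0,"dy":0,"dz":-0.005,"yaw":0,"fingers":0.03},{"dx":0,"dy":0,"dz":-0.03,"yaw":0,"fingers":0.03},{"dx":0,"dy":0,"dz":-0.06,"yaw":0,"fingers":0.03}]' 60|a
python3 -m jog '[{"dx":0.0285,"dy":0.024,"dz":0,"yaw":-0.09,"fingers":0.03},{"dx":0.057,"dy":0.048,"dz":0,"yaw":-0.186,"fingers":0.03},{"dx":0.0855,"dy":0.072,"dz":0,"yaw":-0.186,"fingers":0.03},{"dx":0.114,"dy":0.096,"dz":0,"yaw":-0.186,"fingers":0.03},{"dx":0.114,"dy":0.096,"dz":0,"yaw":-0.186,"fingers":0.03}]'|a
python3 - <<'E'
from h import *
to([.516,-.0345,.0],.078)
f=grab("wrist")
im=f["frame"]; cv2.imwrite("pics/w11.png",cv2.resize(im[0:270,140:372],None,fx=2.2,fy=2.2,interpolation=cv2.INTER_CUBIC)[...,::-1])
for n,p in (("landing",(.5158,-.0345,.022)),("near",(.5106,.0323,.022))): print(n,proj(f,p))
for c in blobs(f,(5,150,150),(20,255,255),None,60)[:3]: print(cv2.minAreaRect(c))
E
```

```text
tcp_pos: [0.4089, -0.177, 0.0502] wrist_force: [0.6, -0.1, -2.5] gripper_width: 0.517 gripper_force: 59.9 
tcp_pos: [0.5214, -0.0722, 0.0507] wrist_force: [-0.7, -0.2, -1.3] gripper_width: 0.518 gripper_force: 59.9 
{'d': array([ 0.038 , -0.0025,  0.0507]), 'ydir': np.float64(0.08), 'yaw': np.float64(0.002)} tcp [ 0.5214 -0.0722  0.0507] F [-0.7 -0.2 -1.3] g 0.0476 59.9 t 42.3 q6 -0.22
landing [252.37650411 167.19151518]
near [252.43454372  86.95612433]
((254.0, 251.0), (42.0, 34.0), 90.0)
((348.39593505859375, 307.8913879394531), (53.186466217041016, 16.575645446777344), 83.0887680053711)
((153.076416015625, 318.32318115234375), (32.38011169433594, 5.881285190582275), 82.40535736083984)
```

View pics/w11.png

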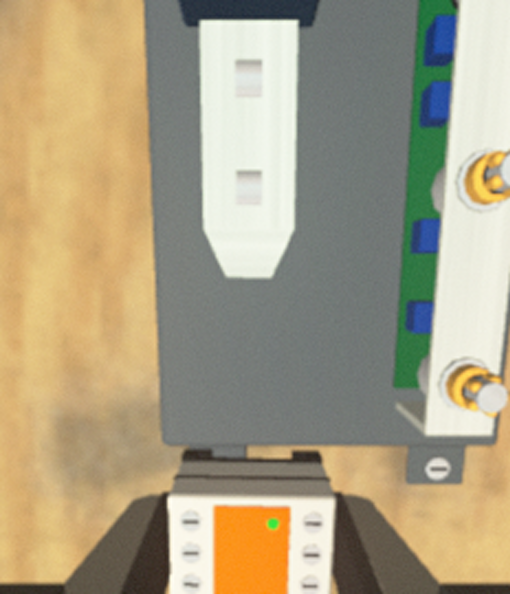

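The picture shows the rail centred on column 253. The nose tip is at (253,126) and the domes at (253,85) and (253,35.5). The held module is centred on column 254, in line with the rail. Now to convert those to metres.

```bash
python3 - <<'E'
from h import *
f=grab("wrist"); s,p,R=tool()
U=Ro.from_euler('z',.078).as_matrix()[:2,:2]
for z in (.018,.022,.026):
    d=[cast(f,q,z) for q in ((253.2,35.5),(253.2,85.0),(253.2,125.9))]
    print(z,[x.round(4) for x in d],"sep",np.linalg.norm(d[0]-d[1]).round(4),np.linalg.norm(d[1]-d[2]).round(4),"ang",np.arctan2(*(-(d[0]-d[1])[0],(d[0]-d[1])[1])).round(3))
    print("   tool dx,dy near from tcp",(R.T[:2,:2]@(d[1]-p[:2])).round(4))
# board -y edge corners at z=.01: crop (163,443),(496,443)
e=[cast(f,(140+x/2.2,443/2.2),.01) for x in (163,496)]; print("edge",e, np.linalg.norm(e[0]-e[1]))
# module top outline (white edges) and front edge
g=cv2.cvtColor(f["frame"],cv2.COLOR_RGB2HSV)
m=[cast(f,(140+x/2.2,495/2.2),.1047) for x in (168,335)]; print("mod front top",m,np.linalg.norm(m[0]-m[1])); print("tool dx,dy of front-mid from tcp",(R.T[:2,:2]@((m[0]+m[1])/2-p[:2])).round(4))
c=blobs(f,(5,150,150),(20,255,255),(220,215,290,290),60)[0]; r=rect(f,c,.1047); print(r,(R.T[:2,:2]@(np.array(r[0])/1000-p[:2])).round(4), cv2.boundingRect(c))
to([.5,0,0])
E
```

```text
0.018 [array([0.5057, 0.0701]), array([0.5086, 0.0332]), array([5.112e-01, 1.000e-04])] sep 0.037 0.0332 ang 0.079
   tool dx,dy near from tcp [ 0.1076 -0.0004]
0.022 [array([0.5058, 0.069 ]), array([0.5087, 0.0327]), array([5.113e-01, 1.000e-04])] sep 0.0364 0.0327 ang 0.079
   tool dx,dy near from tcp [ 0.1071 -0.0003]
0.026 [array([0.5059, 0.0678]), array([0.5087, 0.0322]), array([5.113e-01, 1.000e-04])] sep 0.0358 0.0321 ang 0.079
   tool dx,dy near from tcp [ 0.1066 -0.0003]
edge [array([ 0.47890552, -0.07373048]), array([ 0.62573704, -0.06190508])] 0.14730693600765704
mod front top [array([ 0.49341322, -0.06037681]), array([ 0.54035364, -0.05659403])] 0.047092589113146066
tool dx,dy of front-mid from tcp [0.0156 0.0006]
((517.9669799804688, -76.50460815429688), (21.361114501953125, 29.52788734436035), 3.6328933238983154) [-0.0025  0.0002] (237, 230, 35, 43)
{'d': array([ 0.0752, -0.0115,  0.05  ]), 'ydir': np.float64(0.08)} tcp [ 0.5175 -0.074   0.05  ] F [-0.1  0.  -1.7] g 0.0474 59.9 t 42.4 q6 -0.22
```

```bash

a(){ egrep "force|tcp|width" | tr '\n' ' '; echo; }
python3 -m jog '[{"dx":0.022,"dy":-0.0003,"dz":0,"yaw":0,"fingers":0.03},{"dx":0.043,"dy":-0.0007,"dz":0,"yaw":0,"fingers":0.03},{"dx":0.043,"dy":-0.0007,"dz":0.025,"yaw":0,"fingers":0.03},{"dx":0.043,"dy":-0.0007,"dz":0.043,"yaw":0,"fingers":0.03},{"dx":0.043,"dy":-0.0007,"dz":0.046,"yaw":0,"fingers":0.03}]'|a
python3 -m jog '[{"dx":0,"dy":0,"dz":0.001,"yaw":0,"fingers":0.03},{"dx":0,"dy":0,"dz":0.002,"yaw":0,"fingers":0.03},{"dx":0,"dy":0,"dz":0.002,"yaw":0,"fingers":0.03}]'|a
python3 -m jog '[{"dx":0,"dy":0,"dz":0.001,"yaw":0,"fingers":0.03},{"dx":0,"dy":0,"dz":0.001,"yaw":0,"fingers":0.03}]'|a
python3 - <<'E'
from h import *
to([.516,-.0345,.0],.079)
f=grab("wrist"); s,p,R=tool()
c=blobs(f,(5,150,150),(20,255,255),(210,215,300,290),60)[0]; r=rect(f,c,.055); print(r,(R.T[:2,:2]@(np.array(r[0])/1000-p[:2])).round(4))
E
```

```text
tcp_pos: [0.511, -0.0324, 0.0024] wrist_force: [-0.8, -0.7, -1.3] gripper_width: 0.519 gripper_force: 59.9 
tcp_pos: [0.5143, -0.032, 0.0027] wrist_force: [0.0, 0.1, -1.9] gripper_width: 0.514 gripper_force: 59.9 
tcp_pos: [0.5141, -0.0317, 0.0013] wrist_force: [0.4, 0.3, -2.0] gripper_width: 0.513 gripper_force: 59.9 
{'d': array([-0.0029,  0.0017,  0.0013]), 'ydir': np.float64(0.078), 'yaw': np.float64(-0.001)} tcp [ 0.5141 -0.0317  0.0013] F [ 0.4  0.3 -2. ] g 0.0471 59.9 t 43.4 q6 -0.14
((513.070068359375, -35.28961944580078), (21.466197967529297, 29.672395706176758), 3.4846301078796387) [-0.0036 -0.0012]
```

```bash

a(){ egrep "force: \[|tcp" | tr '\n' ' '; echo; }
python3 -m jog '[{"dx":0,"dy":0,"dz":0.0005,"yaw":0,"fingers":0.03},{"dx":0,"dy":0,"dz":0.0005,"yaw":0,"fingers":0.03}]'|a
python3 -m jog '[{"dx":0,"dy":0,"dz":0.0005,"yaw":0,"fingers":0.03},{"dx":0,"dy":0,"dz":0.0005,"yaw":0,"fingers":0.03}]'|a
python3 -m jog '[{"dx":0,"dy":0,"dz":0.0005,"yaw":0,"fingers":0.03},{"dx":0,"dy":0,"dz":0.0005,"yaw":0,"fingers":0.03}]'|a
```

```text
tcp_pos: [0.514, -0.0316, 0.0011] wrist_force: [-3.0, 0.3, 6.9] 
tcp_pos: [0.514, -0.0316, 0.0011] wrist_force: [-4.0, 0.2, 13.4] 
tcp_pos: [0.514, -0.0316, 0.001] wrist_force: [-5.9, 0.3, 20.6]
```

```bash

a(){ egrep "force: \[|tcp" | tr '\n' ' '; echo; }
python3 -m jog '[{"dx":0,"dy":0,"dz":-0.0013,"yaw":0,"fingers":0.03},{"dx":0.007,"dy":0,"dz":-0.0013,"yaw":0,"fingers":0.03},{"dx":0.014,"dy":0,"dz":-0.0013,"yaw":0,"fingers":0.03},{"dx":0.021,"dy":0,"dz":-0.0013,"yaw":0,"fingers":0.03}]'|a
python3 -m jog '[{"dx":0.006,"dy":0,"dz":0,"yaw":0,"fingers":0.03},{"dx":0.012,"dy":0,"dz":0,"yaw":0,"fingers":0.03},{"dx":0.012,"dy":0,"dz":0,"yaw":0,"fingers":0.03}]'|a
python3 -m jog '[{"dx":0.006,"dy":0,"dz":0,"yaw":0,"fingers":0.03},{"dx":0.012,"dy":0,"dz":0,"yaw":0,"fingers":0.03},{"dx":0.012,"dy":0,"dz":0,"yaw":0,"fingers":0.03}]'|a
```

```text
tcp_pos: [0.513, -0.0104, 0.0011] wrist_force: [0.7, 0.3, -1.6] 
tcp_pos: [0.5119, 0.0023, 0.0011] wrist_force: [-0.1, 0.9, 5.5] 
tcp_pos: [0.5117, 0.0143, 0.0011] wrist_force: [4.5, 1.3, 3.2]
```

```bash

a(){ egrep "force: \[|tcp" | tr '\n' ' '; echo; }
python3 -m jog '[{"dx":0.006,"dy":0.0004,"dz":0,"yaw":0,"fingers":0.03},{"dx":0.012,"dy":0.0004,"dz":0,"yaw":0,"fingers":0.03},{"dx":0.012,"dy":0.0004,"dz":0,"yaw":0,"fingers":0.03}]'|a
python3 -m jog '[{"dx":0.005,"dy":0,"dz":0,"yaw":0,"fingers":0.03},{"dx":0.01,"dy":0,"dz":0,"yaw":0,"fingers":0.03},{"dx":0.01,"dy":0,"dz":0,"yaw":0,"fingers":0.03}]'|a
python3 -m jog '[{"dx":0.006,"dy":0,"dz":0,"yaw":0,"fingers":0.03},{"dx":0.012,"dy":0,"dz":0,"yaw":0,"fingers":0.03},{"dx":0.012,"dy":0,"dz":0,"yaw":0,"fingers":0.03}]'|a
python3 -m jog '[{"dx":0.006,"dy":0,"dz":0,"yaw":0,"fingers":0.03},{"dx":0.012,"dy":0,"dz":0,"yaw":0,"fingers":0.03},{"dx":0.012,"dy":0,"dz":0,"yaw":0,"fingers":0.03}]'|a
python3 -m jog '[{"dx":0.004,"dy":0,"dz":0,"yaw":0,"fingers":0.03},{"dx":0.008,"dy":0,"dz":0,"yaw":0,"fingers":0.03},{"dx":0.008,"dy":0,"dz":0,"yaw":0,"fingers":0.03}]'|a
```

```text
tcp_pos: [0.511, 0.026, 0.0011] wrist_force: [4.7, 1.7, 4.5] 
tcp_pos: [0.5104, 0.0357, 0.0011] wrist_force: [4.8, 1.0, 3.0] 
tcp_pos: [0.5095, 0.0475, 0.0012] wrist_force: [5.2, 0.1, 3.8] 
tcp_pos: [0.5086, 0.0596, 0.0012] wrist_force: [5.1, -0.0, 4.3] 
tcp_pos: [0.5079, 0.0673, 0.0011] wrist_force: [5.6, -1.7, 3.6]
```

```bash

a(){ egrep "force: \[|tcp" | tr '\n' ' '; echo; }
python3 -m jog '[{"dx":0.002,"dy":0,"dz":0,"yaw":0,"fingers":0.03},{"dx":0.002,"dy":0,"dz":0,"yaw":0,"fingers":0.03}]'|a
python3 -m jog '[{"dx":0.002,"dy":0,"dz":0,"yaw":0,"fingers":0.03},{"dx":0.002,"dy":0,"dz":0,"yaw":0,"fingers":0.03}]'|a
python3 -m jog '[{"dx":0.001,"dy":0,"dz":0,"yaw":0,"fingers":0.03},{"dx":0.001,"dy":0,"dz":0,"yaw":0,"fingers":0.03}]'|a
python3 -m jog '[{"dx":0.001,"dy":0,"dz":0,"yaw":0,"fingers":0.03},{"dx":0.001,"dy":0,"dz":0,"yaw":0,"fingers":0.03}]'|a
python3 -m jog '[{"dx":0.001,"dy":0,"dz":0,"yaw":0,"fingers":0.03},{"dx":0.001,"dy":0,"dz":0,"yaw":0,"fingers":0.03}]'|a
```

```text
tcp_pos: [0.5078, 0.0691, 0.0011] wrist_force: [5.9, -1.9, 2.4] 
tcp_pos: [0.5077, 0.0711, 0.0011] wrist_force: [5.7, -2.3, 3.4] 
tcp_pos: [0.5076, 0.072, 0.0011] wrist_force: [5.4, -3.1, 3.3] 
tcp_pos: [0.5075, 0.0729, 0.0011] wrist_force: [5.5, -3.6, 3.4] 
tcp_pos: [0.5075, 0.0737, 0.0012] wrist_force: [5.9, -5.5, 3.3]
```

```bash

a(){ egrep "force: \[|tcp" | tr '\n' ' '; echo; }
python3 - <<'E'
from h import *
f=grab("wrist"); s,p,R=tool()
c=blobs(f,(5,150,150),(20,255,255),(210,215,300,290),60)[0]; r=rect(f,c,.055); print(r,(R.T[:2,:2]@(np.array(r[0])/1000-p[:2])).round(4), cv2.boundingRect(c))
E
python3 -m jog '[{"dx":0.001,"dy":0,"dz":0,"yaw":0,"fingers":0.03},{"dx":0.001,"dy":0,"dz":0,"yaw":0,"fingers":0.03}]'|a
python3 -m jog '[{"dx":0.0007,"dy":0,"dz":0,"yaw":0,"fingers":0.03},{"dx":0.0007,"dy":0,"dz":0,"yaw":0,"fingers":0.03}]'|a
python3 - <<'E'
from h import *
f=grab("wrist"); s,p,R=tool()
c=blobs(f,(5,150,150),(20,255,255),(210,215,300,290),60)[0]; r=rect(f,c,.055); print(r,(R.T[:2,:2]@(np.array(r[0])/1000-p[:2])).round(4), cv2.boundingRect(c))
E
```

```text
((506.6596374511719, 70.08084106445312), (20.8107967376709, 29.55047607421875), 3.583148717880249) [-0.0035 -0.0011] (238, 230, 34, 43)
tcp_pos: [0.5074, 0.0745, 0.0011] wrist_force: [6.4, -5.3, 3.2] 
tcp_pos: [0.5074, 0.0746, 0.0011] wrist_force: [6.2, -10.9, 3.0] 
((506.6032409667969, 70.89077758789062), (20.808061599731445, 29.181720733642578), 3.6218373775482178) [-0.0036 -0.0011] (238, 231, 34, 42)
```

```bash

a(){ egrep "force|tcp" | tr '\n' ' '; echo; }
python3 -m jog '[{"dx":-0.0008,"dy":0,"dz":0,"yaw":0,"fingers":0.03},{"dx":-0.0008,"dy":0,"dz":0,"yaw":0,"fingers":0.058},{"dx":-0.0008,"dy":0,"dz":0,"yaw":0,"fingers":0.058},{"dx":-0.0008,"dy":0,"dz":0,"yaw":0,"fingers":0.058}]'|a
python3 -m jog '[{"dx":0,"dy":0,"dz":-0.03,"yaw":0,"fingers":0.058},{"dx":0,"dy":0,"dz":-0.07,"yaw":0,"fingers":0.058},{"dx":0,"dy":0,"dz":-0.11,"yaw":0,"fingers":0.06},{"dx":-0.04,"dy":0,"dz":-0.15,"yaw":0,"fingers":0.07},{"dx":-0.09,"dy":0,"dz":-0.16,"yaw":0,"fingers":0.07}]'|a
python3 - <<'E'
from h import *
f=grab("wrist")
for c in blobs(f,(5,150,150),(20,255,255),(180,20,330,240),60)[:3]: r=rect(f,c,.055); print("or",r)
t=grab("top")
for c in blobs(t,(105,140,80),(125,255,255),(365,215,415,270),20)[:1]: print("bl",rect(t,c,.045))
for c in blobs(t,(5,150,150),(20,255,255),(190,190,290,250),20)[:2]: print("or top",rect(t,c,.055))
to([.413,-.343,.0],-.42)
E
```

```text
tcp_pos: [0.5045, 0.075, 0.0002] wrist_force: [0.0, -0.0, 0.3] gripper_force: 0.0 
tcp_pos: [0.5137, -0.0077, 0.1624] wrist_force: [1.2, -0.6, -0.7] gripper_force: 0.0 
or ((506.3852844238281, 71.56559753417969), (20.34573745727539, 28.461435317993164), 4.138699531555176)
bl ((412.8929443359375, -342.95159912109375), (26.47661018371582, 18.93170166015625), 65.79064178466797)
{'d': array([-0.322 , -0.1257,  0.1614]), 'ydir': np.float64(0.075), 'yaw': np.float64(0.495)} tcp [ 0.5136 -0.0122  0.1613] F [-0.4  0.3  0.1] g 0.0697 0.0 t 49.05 q6 -0.1
```

```bash

python3 -m jog '[{"dx":-0.0455,"dy":-0.0178,"dz":0,"yaw":0,"fingers":0.07},{"dx":-0.091,"dy":-0.0356,"dz":0,"yaw":0,"fingers":0.07},{"dx":-0.1365,"dy":-0.0534,"dz":0,"yaw":0,"fingers":0.07},{"dx":-0.182,"dy":-0.0712,"dz":0,"yaw":0,"fingers":0.07},{"dx":-0.2275,"dy":-0.089,"dz":0,"yaw":0,"fingers":0.07}]' >/dev/null
python3 -m jog '[{"dx":-0.0455,"dy":-0.0178,"dz":0,"yaw":0.13,"fingers":0.07},{"dx":-0.091,"dy":-0.0356,"dz":0,"yaw":0.26,"fingers":0.07},{"dx":-0.0945,"dy":-0.0367,"dz":0,"yaw":0.39,"fingers":0.07},{"dx":-0.0945,"dy":-0.0367,"dz":0,"yaw":0.495,"fingers":0.07},{"dx":-0.0945,"dy":-0.0367,"dz":0,"yaw":0.495,"fingers":0.07}]' >/dev/null
python3 - <<'E'
from h import *
f=grab("wrist")
u=proj(f,[.413,-.343,.045]); print(u); u=u.astype(int)
for c in blobs(f,(105,120,60),(125,255,255),(u[0]-40,u[1]-40,u[0]+40,u[1]+40),60)[:2]: r=rect(f,c,.045); print("bl",r,cv2.boundingRect(c))
r=rect(f,c,.045); to([r[0][0]/1000,r[0][1]/1000,0],-.42)
E
```

```text
[257.89982958 189.51440282]
bl ((412.4964599609375, -341.51544189453125), (26.94405746459961, 19.723445892333984), 66.57313537597656) (249, 178, 17, 22)
{'d': array([-0.0028,  0.0023,  0.1582]), 'ydir': np.float64(-0.415), 'yaw': np.float64(0.005)} tcp [ 0.4118 -0.3383  0.1582] F [-0.1  0.1  0. ] g 0.0704 0.0 t 50.1 q6 -0.28
```

```bash

a(){ egrep "force|tcp|width" | tr '\n' ' '; echo; }
python3 -m jog '[{"dx":-0.004,"dy":0.002,"dz":0.04,"yaw":0,"fingers":0.07},{"dx":-0.004,"dy":0.002,"dz":0.09,"yaw":0,"fingers":0.07},{"dx":-0.004,"dy":0.002,"dz":0.13,"yaw":0,"fingers":0.07},{"dx":-0.004,"dy":0.002,"dz":0.155,"yaw":0,"fingers":0.07},{"dx":-0.004,"dy":0.002,"dz":0.167,"yaw":0,"fingers":0.07}]'|a
python3 -m jog '[{"dx":0,"dy":0,"dz":0,"yaw":0,"fingers":0.07},{"dx":0,"dy":0,"dz":0,"yaw":0,"fingers":0.04},{"dx":0,"dy":0,"dz":0,"yaw":0,"fingers":0.04},{"dx":0,"dy":0,"dz":0,"yaw":0,"fingers":0.04},{"dx":0,"dy":0,"dz":0,"yaw":0,"fingers":0.04}]' 8|a
python3 -m jog '[{"dx":0,"dy":0,"dz":0,"yaw":0,"fingers":0.03},{"dx":0,"dy":0,"dz":0,"yaw":0,"fingers":0.03},{"dx":0,"dy":0,"dz":-0.005,"yaw":0,"fingers":0.03},{"dx":0,"dy":0,"dz":-0.03,"yaw":0,"fingers":0.03},{"dx":0,"dy":0,"dz":-0.06,"yaw":0,"fingers":0.03}]' 60|a
python3 - <<'E'
from h import *
to([.5175,-.074,.05],.079)
E
```

```text
tcp_pos: [0.4111, -0.3415, -0.0105] wrist_force: [0.4, 0.4, 0.1] gripper_width: 0.764 gripper_force: 0.0 
tcp_pos: [0.4133, -0.3444, -0.0066] wrist_force: [-0.1, 0.4, 8.0] gripper_width: 0.523 gripper_force: 8.0 
tcp_pos: [0.4114, -0.3429, 0.0522] wrist_force: [-0.3, -0.3, -1.7] gripper_width: 0.514 gripper_force: 60.0 
{'d': array([ 0.2888, -0.0119,  0.0024]), 'ydir': np.float64(-0.417), 'yaw': np.float64(-0.496)} tcp [ 0.4114 -0.3429  0.0522] F [-0.3 -0.3 -1.7] g 0.0473 60.0 t 51.6 q6 -0.28
```

```bash

python3 -m jog '[{"dx":0,"dy":0,"dz":-0.02,"yaw":0,"fingers":0.03},{"dx":0.047,"dy":-0.002,"dz":-0.02,"yaw":0,"fingers":0.03},{"dx":0.094,"dy":-0.004,"dz":-0.02,"yaw":0,"fingers":0.03},{"dx":0.141,"dy":-0.006,"dz":-0.02,"yaw":0,"fingers":0.03},{"dx":0.188,"dy":-0.008,"dz":-0.02,"yaw":0,"fingers":0.03}]' >/dev/null
python3 -m jog '[{"dx":0.047,"dy":-0.002,"dz":0,"yaw":-0.13,"fingers":0.03},{"dx":0.094,"dy":-0.004,"dz":0,"yaw":-0.26,"fingers":0.03},{"dx":0.1,"dy":-0.004,"dz":0.01,"yaw":-0.39,"fingers":0.03},{"dx":0.1,"dy":-0.004,"dz":0.02,"yaw":-0.496,"fingers":0.03},{"dx":0.1,"dy":-0.004,"dz":0.02,"yaw":-0.496,"fingers":0.03}]' | tail -2
python3 - <<'E'
from h import *
to([.5141,-.0317,.003],.079)
f=grab("wrist"); s,p,R=tool(); print(s["tcp_pos"])
for c in blobs(f,(105,120,60),(125,255,255),(215,200,300,300),60)[:2]: r=rect(f,c,p[2]+.0066+.045); print("bl",r,(R.T[:2,:2]@(np.array(r[0])/1000-p[:2])).round(4),cv2.boundingRect(c))
for c in blobs(f,(5,150,150),(20,255,255),(200,0,310,120),20)[:3]: r=rect(f,c,.055); print("or",r,cv2.boundingRect(c))
E
```

```text
gripper_width: 0.515
gripper_force: 60.0
{'d': array([0.0432, 0.0006, 0.0484]), 'ydir': np.float64(0.082), 'yaw': np.float64(0.003)} tcp [ 0.5171 -0.0748  0.0514] F [-0.4 -0.3 -1.9] g 0.0473 60.0 t 52.6 q6 -0.23
[ 0.51747051 -0.07526787  0.05194457]
bl ((515.739990234375, -71.74250030517578), (20.913270950317383, 28.61155128479004), 5.162632942199707) [ 0.0036 -0.0015] (237, 220, 34, 42)
or ((506.5992736816406, 68.41564178466797), (21.130823135375977, 22.51283073425293), 4.599523067474365) (242, 0, 32, 39)
```

```bash

a(){ egrep "force: \[|tcp" | tr '\n' ' '; echo; }
python3 -m jog '[{"dx":0.0185,"dy":0.0008,"dz":0,"yaw":0,"fingers":0.03},{"dx":0.037,"dy":0.0016,"dz":0,"yaw":0,"fingers":0.03},{"dx":0.037,"dy":0.0016,"dz":0.025,"yaw":0,"fingers":0.03},{"dx":0.037,"dy":0.0016,"dz":0.04,"yaw":0,"fingers":0.03},{"dx":0.037,"dy":0.0016,"dz":0.044,"yaw":0,"fingers":0.03}]'|a
python3 -m jog '[{"dx":0,"dy":0,"dz":0.002,"yaw":0,"fingers":0.03},{"dx":0,"dy":0,"dz":0.002,"yaw":0,"fingers":0.03},{"dx":0,"dy":0,"dz":0.002,"yaw":0,"fingers":0.03}]'|a
python3 -m jog '[{"dx":0,"dy":0,"dz":0.001,"yaw":0,"fingers":0.03},{"dx":0,"dy":0,"dz":0.001,"yaw":0,"fingers":0.03}]'|a
python3 -m jog '[{"dx":0,"dy":0,"dz":0.0005,"yaw":0,"fingers":0.03},{"dx":0,"dy":0,"dz":0.0005,"yaw":0,"fingers":0.03}]'|a
python3 - <<'E'
from h import *
f=grab("wrist"); s,p,R=tool()
for c in blobs(f,(105,120,60),(125,255,255),(215,200,300,300),60)[:2]: r=rect(f,c,.055); print("bl",r,(R.T[:2,:2]@(np.array(r[0])/1000-p[:2])).round(4),cv2.boundingRect(c))
to([.5161,-.0382,.0034],.079)
E
```

```text
tcp_pos: [0.5158, -0.0388, 0.0074] wrist_force: [-0.1, 0.0, -1.3] 
tcp_pos: [0.5174, -0.0388, 0.0069] wrist_force: [0.9, 0.2, -1.5] 
tcp_pos: [0.517, -0.0386, 0.0054] wrist_force: [-0.4, -0.4, -1.4] 
tcp_pos: [0.5168, -0.0385, 0.0046] wrist_force: [-0.2, -1.1, -1.8] 
bl ((515.3834838867188, -36.26036071777344), (21.17009735107422, 28.948217391967773), 4.9596476554870605) [ 0.0023 -0.0012] (237, 220, 34, 42)
{'d': array([ 0.0004, -0.0006,  0.0012]), 'ydir': np.float64(0.079), 'yaw': np.float64(-0.0)} tcp [ 0.5168 -0.0385  0.0046] F [ 1.4 -0.6 -0.9] g 0.0475 60.0 t 53.9 q6 -0.16
```

```bash

a(){ egrep "force: \[|tcp" | tr '\n' ' '; echo; }
python3 -m jog '[{"dx":0,"dy":-0.0018,"dz":0.0005,"yaw":0,"fingers":0.03},{"dx":0,"dy":-0.0018,"dz":0.0005,"yaw":0,"fingers":0.03}]'|a
python3 -m jog '[{"dx":0,"dy":0,"dz":0.0006,"yaw":0,"fingers":0.03},{"dx":0,"dy":0,"dz":0.0006,"yaw":0,"fingers":0.03}]'|a
python3 -m jog '[{"dx":0,"dy":0,"dz":0.0004,"yaw":0,"fingers":0.03},{"dx":0,"dy":0,"dz":0.0004,"yaw":0,"fingers":0.03}]'|a
```

```text
tcp_pos: [0.5146, -0.0386, 0.004] wrist_force: [-0.4, -0.2, -2.6] 
tcp_pos: [0.515, -0.0386, 0.0035] wrist_force: [-1.1, 0.5, -0.9] 
tcp_pos: [0.5149, -0.0387, 0.0035] wrist_force: [-2.4, 0.5, 4.6]
```

```bash

a(){ egrep "force: \[|tcp" | tr '\n' ' '; echo; }
python3 -m jog '[{"dx":0,"dy":0,"dz":-0.0004,"yaw":0,"fingers":0.03},{"dx":0.007,"dy":0,"dz":-0.0004,"yaw":0,"fingers":0.03},{"dx":0.014,"dy":0,"dz":-0.0004,"yaw":0,"fingers":0.03},{"dx":0.021,"dy":0,"dz":-0.0004,"yaw":0,"fingers":0.03},{"dx":0.021,"dy":0,"dz":-0.0004,"yaw":0,"fingers":0.03}]'|a
python3 -m jog '[{"dx":0.005,"dy":0,"dz":0,"yaw":0,"fingers":0.03},{"dx":0.01,"dy":0,"dz":0,"yaw":0,"fingers":0.03},{"dx":0.01,"dy":0,"dz":0,"yaw":0,"fingers":0.03}]'|a
python3 -m jog '[{"dx":0.005,"dy":0,"dz":0,"yaw":0,"fingers":0.03},{"dx":0.01,"dy":0,"dz":0,"yaw":0,"fingers":0.03},{"dx":0.01,"dy":0,"dz":0,"yaw":0,"fingers":0.03}]'|a
python3 -m jog '[{"dx":0.005,"dy":0,"dz":0,"yaw":0,"fingers":0.03},{"dx":0.01,"dy":0,"dz":0,"yaw":0,"fingers":0.03},{"dx":0.01,"dy":0,"dz":0,"yaw":0,"fingers":0.03}]'|a
python3 -m jog '[{"dx":0.005,"dy":0,"dz":0,"yaw":0,"fingers":0.03},{"dx":0.01,"dy":0,"dz":0,"yaw":0,"fingers":0.03},{"dx":0.01,"dy":0,"dz":0,"yaw":0,"fingers":0.03}]'|a
python3 - <<'E'
from h import *
f=grab("wrist"); s,p,R=tool()
for c in blobs(f,(105,120,60),(125,255,255),(215,200,300,300),60)[:2]: r=rect(f,c,.055); print("bl",r,cv2.boundingRect(c))
for c in blobs(f,(5,150,150),(20,255,255),(200,0,310,240),20)[:3]: r=rect(f,c,.055); print("or",r,cv2.boundingRect(c))
E
```

```text
tcp_pos: [0.5133, -0.0166, 0.0035] wrist_force: [-0.7, 1.1, -0.1] 
tcp_pos: [0.5125, -0.0071, 0.0035] wrist_force: [0.7, -0.5, -0.6] 
tcp_pos: [0.5128, 0.0031, 0.0037] wrist_force: [2.6, 3.4, -1.8] 
tcp_pos: [0.5121, 0.0126, 0.0039] wrist_force: [4.2, -0.3, 0.5] 
tcp_pos: [0.5113, 0.0225, 0.004] wrist_force: [5.8, -0.8, 1.8] 
bl ((509.80029296875, 25.001346588134766), (21.064653396606445, 28.83066749572754), 4.942159175872803) (237, 220, 34, 42)
or ((506.43182373046875, 71.26826477050781), (21.225887298583984, 28.955806732177734), 4.509213924407959) (237, 145, 36, 49)
```

```bash

a(){ egrep "force: \[|tcp" | tr '\n' ' '; echo; }
python3 -m jog '[{"dx":0.003,"dy":0.0002,"dz":0,"yaw":0,"fingers":0.03},{"dx":0.006,"dy":0.0003,"dz":0,"yaw":0,"fingers":0.03},{"dx":0.006,"dy":0.0003,"dz":0,"yaw":0,"fingers":0.03}]'|a
python3 -m jog '[{"dx":0.001,"dy":0,"dz":0,"yaw":0,"fingers":0.03},{"dx":0.001,"dy":0,"dz":0,"yaw":0,"fingers":0.03}]'|a
python3 -m jog '[{"dx":0.001,"dy":0,"dz":0,"yaw":0,"fingers":0.03},{"dx":0.001,"dy":0,"dz":0,"yaw":0,"fingers":0.03}]'|a
python3 -m jog '[{"dx":0.0007,"dy":0,"dz":0,"yaw":0,"fingers":0.03},{"dx":0.0007,"dy":0,"dz":0,"yaw":0,"fingers":0.03}]'|a
python3 - <<'E'
from h import *
f=grab("wrist"); s,p,R=tool()
for c in blobs(f,(105,120,60),(125,255,255),(215,200,300,300),60)[:2]: r=rect(f,c,.055); print("bl",r,cv2.boundingRect(c))
for c in blobs(f,(5,150,150),(20,255,255),(200,0,310,240),20)[:3]: r=rect(f,c,.055); print("or",r,cv2.boundingRect(c))
E
```

```text
tcp_pos: [0.5108, 0.0284, 0.0038] wrist_force: [3.4, 0.1, 2.4] 
tcp_pos: [0.5108, 0.029, 0.0038] wrist_force: [5.0, -1.2, 2.3] 
tcp_pos: [0.5107, 0.0298, 0.0037] wrist_force: [5.4, -2.0, 0.2] 
tcp_pos: [0.5106, 0.0304, 0.0036] wrist_force: [5.9, -3.2, -1.5] 
bl ((509.2629699707031, 33.16474533081055), (21.020835876464844, 28.621726989746094), 4.51334285736084) (238, 220, 33, 42)
or ((506.50750732421875, 71.12740325927734), (21.086341857910156, 29.408071517944336), 3.5558934211730957) (237, 159, 36, 48)
```

```bash

a(){ egrep "force: \[|tcp" | tr '\n' ' '; echo; }
python3 -m jog '[{"dx":0.0006,"dy":0,"dz":0,"yaw":0,"fingers":0.03},{"dx":0.0006,"dy":0,"dz":0,"yaw":0,"fingers":0.03}]'|a
python3 -m jog '[{"dx":0.0006,"dy":0,"dz":0,"yaw":0,"fingers":0.03},{"dx":0.0006,"dy":0,"dz":0,"yaw":0,"fingers":0.03}]'|a
python3 -m jog '[{"dx":0.0006,"dy":0,"dz":0,"yaw":0,"fingers":0.03},{"dx":0.0006,"dy":0,"dz":0,"yaw":0,"fingers":0.03}]'|a
python3 - <<'E'
from h import *
f=grab("wrist"); s,p,R=tool()
for c in blobs(f,(105,120,60),(125,255,255),(215,200,300,300),60)[:2]: r=rect(f,c,.055); print("bl",r,cv2.boundingRect(c))
for c in blobs(f,(5,150,150),(20,255,255),(200,0,310,240),20)[:3]: r=rect(f,c,.055); print("or",r,cv2.boundingRect(c))
E
```

```text
tcp_pos: [0.5106, 0.031, 0.0036] wrist_force: [5.7, -3.3, -1.3] 
tcp_pos: [0.5105, 0.0316, 0.0036] wrist_force: [5.7, -3.3, -1.0] 
tcp_pos: [0.5105, 0.0321, 0.0036] wrist_force: [4.8, -4.2, -0.3] 
bl ((509.1332702636719, 34.84601974487305), (21.017053604125977, 28.618183135986328), 4.514850616455078) (238, 220, 33, 42)
or ((506.47021484375, 71.40943145751953), (21.118383407592773, 29.19260025024414), 3.6068201065063477) (237, 161, 36, 48)
```

```bash

a(){ egrep "force|tcp" | tr '\n' ' '; echo; }
python3 -m jog '[{"dx":0,"dy":0,"dz":0,"yaw":0,"fingers":0.058},{"dx":0,"dy":0,"dz":0,"yaw":0,"fingers":0.058},{"dx":0,"dy":0,"dz":0,"yaw":0,"fingers":0.058},{"dx":0,"dy":0,"dz":0,"yaw":0,"fingers":0.058}]'|a
python3 -m jog '[{"dx":0,"dy":0,"dz":-0.03,"yaw":0,"fingers":0.058},{"dx":0,"dy":0,"dz":-0.07,"yaw":0,"fingers":0.058},{"dx":0,"dy":0,"dz":-0.11,"yaw":0,"fingers":0.06},{"dx":-0.04,"dy":0,"dz":-0.14,"yaw":0,"fingers":0.07},{"dx":-0.08,"dy":0,"dz":-0.16,"yaw":0,"fingers":0.07}]'|a
python3 - <<'E'
from h import *
f=grab("wrist"); U=Ro.from_euler('z',.078).as_matrix()[:2,:2]; c0=np.array([.5466,.0341])
for n,lo,hi in (("bl",(108,140,60),(125,255,255)),("or",(5,150,150),(20,255,255))):
  for c in blobs(f,lo,hi,(180,20,330,240),80)[:2]: r=rect(f,c,.055); print(n,r,(U.T@(np.array(r[0])/1000-c0)).round(4))
t=grab("top")
for n,roi in (("hood",(40,160,190,300)),):
  for c in blobs(t,(90,80,40),(118,255,200),roi,400)[:2]: print(n,rect(t,c,.054))
for c in blobs(t,(0,0,150),(180,60,255),(315,140,390,225),20)[:4]: print("tray/knob",cv2.contourArea(c),rect(t,c,.03))
E
```

```text
tcp_pos: [0.5087, 0.0327, 0.0032] wrist_force: [-1.2, 0.3, 0.2] gripper_force: 0.0 
tcp_pos: [0.5166, -0.0473, 0.166] wrist_force: [0.5, -0.6, -0.4] gripper_force: 0.0 
bl ((508.8971252441406, 34.81924057006836), (18.58599281311035, 27.522886276245117), 4.668745040893555) [-0.0375  0.0037]
or ((505.90716552734375, 71.44499206542969), (20.26677131652832, 28.899871826171875), 4.670631408691406) [-0.0377  0.0404]
hood ((460.2983093261719, 364.81915283203125), (142.1276092529297, 200.97833251953125), 4.48410701751709)
tray/knob 2670.5 ((586.6259155273438, -257.8476867675781), (138.24591064453125, 231.8909912109375), 88.60978698730469)
tray/knob 26.5 ((482.33050537109375, -173.7138214111328), (15.66068172454834, 13.16881275177002), 84.6150131225586)
```

```bash
python3 - <<'E'
from h import *
t=grab("top")
for c in blobs(t,(0,0,0),(180,255,70),(300,130,400,230),20)[:4]: print("knob",rect(t,c,.025)[:2])
c=blobs(t,(0,0,0),(180,255,65),(60,180,180,280),40)[0]; print("handle",rect(t,c,.085))
from rig import ctrl
print(ctrl.hand_in())
E
```

```text
knob ((618.5307006835938, -275.79620361328125), (33.11666488647461, 40.037574768066406))
knob ((544.8468627929688, -274.6942138671875), (34.54221725463867, 31.16446304321289))
handle ((444.0545654296875, 364.7013244628906), (15.074289321899414, 74.28365325927734), 4.1791205406188965)
the job is handed in; nothing more can be done
None
```

I finished the job and handed it in; the judge returned no verdict. Both knobs are in the tray, the hood stands upright on the left bench, and the orange module is in the far slot with the blue one in the near slot, each within about 2 mm by camera.

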